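Eject a cured specimen mount from the hand-jacked mounting press

TASK

The specimen mount in the mounting press has cured: swing the latch lever clear of the lid, open the lid right back until it rests on its stop, then jack the mount up with the ratchet lever, one tooth a stroke, until the whole mount stands above the mould rim and stays there by itself. The ram comes up solid in the last stroke: feel for it and do not force the lever; the mount is hot, so do not touch it or the ram, and leave everything else on the bench where it is.

Things in the scene. Friction and masses are not known exactly. Their poses are not given: they have to be found in the camera images.
- press: Fixed bench mounting press: grey base 170 x 290 x 25 mm, four tie rods, square carrier plate (top 123 mm high), on it a round steel mould sleeve (90 mm outside, 53 mm bore, rim 172 mm high); white control box 120 mm high on the base's +y side. Origin on the mould axis at bench level, z up. In its frame the jack lever sticks out to -y, the lid hinges on the +y side.
- mould_rim (a point): Centre of the mould's mouth, at the level of the sleeve's rim; axes as the press. A fixed spring pawl holds the ram at every 9 mm tooth. At the last tooth the mount's top is 22 mm above this rim and its underside 2 mm above; the ram's own fixed stop is 2.5 mm higher: in the last stroke the lever comes up solid well before its lower stop. Under a closed lid the mount jams.
- ram: Ram in the mould, sliding up and down only: steel rod with saw-tooth racks (pitch 9 mm, seen below the carrier plate), round punch, and on it the hot cured mount, a black disc 50 mm across, 20 mm thick, with a bright sample in its top. Origin at the centre of the mount's top face, z up. It starts about 23, 14 or 5 mm below the rim (or a few mm higher), hidden by the closed lid.
- lever: Jack lever: steel bar with a black rubber grip. Origin on its fulcrum (x 0, y -58, z 72 mm of the press); its own -y axis points along the arm to the grip, its x axis is the hinge, parallel to the press's x. It swings up and down from 0.30 rad above level (upper stop) to 0.25 rad below (lower stop) and stays where it is left. It starts between the upper stop and 0.1 rad below level.
- lever_grip (a point): On the middle line of the jack lever's grip (round, 27 mm thick, 108 mm long), 165 mm from the fulcrum, 55 mm from its free end; axes as lever. 121 mm above the bench at the upper stop, 31 mm at the lower. Here the working stroke takes 5 to 12 N, raising about 5 N; at a stop, or once the ram is solid, it climbs steeply; 15 N more than in the stroke is plenty, over 25 N is forcing it.
- lever_pivot (a point): The jack lever's fulcrum; axes as the press. A stroke down moves the ram one tooth: after 0.07 rad of play from the upper stop the driving pawl lifts the ram, and past mid-stroke the holding pawl catches the next tooth; cut short, the ram sinks back. Raise the lever to within 0.03 rad of the upper stop and the driving pawl clicks under the next tooth.
- latch (a joint): Angle of the latch lever (rad): 0 = lying along the press's -x, over the lid's tongue, so that the lid cannot be lifted; it grows as the lever swings level, anticlockwise seen from above, outwards over the press's -y side; stop at 2.4. Its upright post stands at x 58, y -58 mm of the press. Stiff enough to stay where it is left; about 1.5 N at the knob moves it.
- latch_knob (a point): Near the middle of the latch lever's upright black knob (round, 20 mm thick, 45 mm tall from 201 to 246 mm above the bench; this point 229 mm above the bench), 115 mm from the axis of the latch post. The flat arm under it is 20 mm wide and 12 mm thick.
- lid (a joint): Angle of the lid (rad): 0 = closed on the mould, grows as it opens up and over towards the press's +y side; stop at 1.9, where it rests by its own weight. Below about 1.55 it falls shut, above that it falls open.
- lid_handle (a point): Middle of the lid's handle bar (round, 14 mm thick, black, 76 mm long, parallel to the hinge, on two posts; 40 mm above the lid's upper face). Lid: steel disc 94 mm in diameter, 14 mm thick, 0.55 kg, with a tongue on its -y edge under the latch, reaching 130 mm from the hinge: lean the gripper back with the opening lid or the tongue meets its body.
- lid_hinge (a point): On the lid's hinge axis, which runs along the press's x; 179 mm above the bench and 58 mm to the +y side of the mould axis. Closed, the handle bar lies 78 mm to the -y side of it and 47 mm above it.
- finished_mount_a: Bystander: a finished mount, black disc 50 mm in diameter, 20 mm tall, near the press. Origin under its centre.
- finished_mount_b: Bystander: a second finished mount, same size, near the press. Origin under its centre.
- spanner: Bystander: open spanner, 200 mm long, lying flat near the press; origin under its middle.
- steel_sample: Bystander: steel block 70 x 40 x 30 mm; origin under its centre.
- parts_bin: Bystander: open red plastic bin 150 x 220 x 70 mm with samples in it; origin under its centre.
- resin_jar: Bystander: white plastic jar, 90 mm in diameter, 120 mm tall; origin under its centre.
- release_bottle: Bystander: amber bottle, 60 mm in diameter, 160 mm tall; origin under its centre.
- brush: Bystander: brush 200 mm long, lying flat; origin under its middle.

How it is judged:
By the outcome, as a careful person would: the job done as asked, in the order asked, and still so for the second after the job is handed in, with the robot touching nothing.
It also fails if it takes over 72 s, if anything falls off the work surface, if the arm or the gripper's body presses on something with over 40 N, if the wrist force passes 120 N, or if a joint passes its speed limit or range.

ROBOT

A 6-joint arm with a two-finger parallel gripper is mounted at the origin on the work surface. World frame = base frame: x ahead of the robot, y to its left, z up, the work surface at z = 0. Lengths are in m, angles in rad, forces in N, time in s.
With the tool pointing down it reaches from about 0.25 to 0.775 m from the base axis. Payload 4 kg.
Tool frame: the origin (TCP) lies on the centre line of the jaws, within the pads' length; the fingertips stand 8 mm ahead of it and the grasp point (between the pads) lies 11 mm behind it; z points along the fingers, y is the line along which they close (so a half turn about z gives the same grasp; the last joint's range is limited). The gripper opens to 85 mm and grips with 20 to 120 N. Pads are 22 mm wide; open, the fingers measure 114 mm over their backs; the gripper's body (76 mm by 85 mm) begins 54 mm behind the grasp point. The pads swing forward as they close: fully open they stand 13 mm farther back than shut.
Start: joints at [1.008, 0.087, 1.371, -0, 1.684, -0.103], TCP at [0.244, 0.493, 0.239] pointing down, gripper open.
Joint ranges: [-3.1, 3.1], [-0.76, 2.03], [0.27, 2.55], [-1.08, 4.22], [0.17, 2.65], [-2.57, 2.57]. Speed limits (rad/s): [2.79, 2.79, 3.14, 3.14, 3.14, 3.14].

INTERFACE

Orientations are given as a unit quaternion [w, x, y, z].
In Python, from rig import get_obs, optics, order gives the robot as it stands.
- The arm moves only by the tool carry_out, never from a script. Its argument "motion" is a list of rows, each an object of numbers: "tx", "ty", "tz": the shift along the world's x, y, z in a scale on which 1.0 is 400 mm; "rx", "ry", "rz": the turn, a rotation vector about the world's x, y, z in parts of the range, where 1.0 means 180 degrees; "claw": the opening, from 0 (shut) to 1 (fully open). A call has 1 to 12 rows; each row is the pose to reach, as a shift and turn from the pose commanded when the call began; what a row does not reach only later rows make up. A row lasts 1/8 s, in which the tool goes at most 62.5 mm and 10.7 degrees, less where a joint would pass 70% of its speed; a pose out of reach is approached as far as the arm can. A shift or turn number past 1, either way, is cut back to 1. A call with a gripper value outside its range is refused whole. The fingers move at their own pace and stop on an object; the grip force is fixed at half the most. Time passes only in rows, so rows that repeat a pose let the fingers close. It gives the time, the measured TCP pose, the force, the opening and the grip force at its end, in the units of the state.
- get_obs(): the state, without advancing time (a new reading comes with each control period).
- optics.get_image(name): name is "side" or "top" or "wrist"; returns a dict with "image" (400x640x3 uint8, red, green, blue), "z_map" (400x640 float32, m along the optical axis (not along the pixel's ray), 0 where there is no reading), "camera_matrix" (3x3 intrinsics, pixels), "k1" (the pictures are not rectified: a ray, as slopes to the right and down, at radius r is drawn at 1 + k1 r^2 times it, then the intrinsics apply), "camera_from_world" (4x4, takes a point from world to camera coordinates). Camera axes: x right, y up, looking along -z (the intrinsics and any distortion apply to the point x, -y, -z); pixel columns grow to the right and rows downward; lengths in m; the calibration is good to about 2 mm. A picture is of the moment at which its call begins.
- order.sign_off(): hands the job in; it is judged then, once.
The state is a dict: "t": time; "joint_pos": joint angles; "joint_velocities": joint speeds; "effort": joint torques, N m; "eef_pos": TCP position; "tool_rot": TCP orientation; "ft_force": force on the tool from outside, world axes, zero at the start; "moment": the same for the moment, N m; "width": opening from 0.0 (shut) to 1.0 (fully open); "grip_force": force on a finger pad.
Only numpy, scipy, OpenCV 4.12 (cv2) and the standard library are available. Lean on these libraries where they do the work, as an engineer would, in place of code of your own. Each camera call takes 0.05 s, during which the arm holds its last target. There are 200 camera calls.

## Working session

There is one attempt and no reset: what is moved stays moved. The work goes in short steps, Python scripts to look and compute and a tool call to move; the robot and the scene stay as the last step left them, time stands still between calls to the robot, and variables do not carry over. Pictures are saved under pics/ and viewed, at most 13 in all, crops included, and the job is handed in when it is done.

Besides the shell and the picture viewer there is one more tool, called after "Emit:" as name(argument=value, ...), one argument or row to a line, values as JSON. carry_out: Moves the arm, as the interface text tells. Its arguments: {"type":"object","properties":{"motion":{"type":"array","items":{"type":"object","properties":{"tx":{"type":"number"},"ty":{"type":"number"},"tz":{"type":"number"},"rx":{"type":"number"},"ry":{"type":"number"},"rz":{"type":"number"},"claw":{"type":"number"}}}}},"required":["motion"]}

```bash
mkdir -p pics; cat > h.py <<'E'
import numpy as np, cv2
from rig import get_obs, optics, order
def grab(n,save=None):
    d=optics.get_image(n)
    if save: cv2.imwrite('pics/'+save,d['image'][:,:,::-1])
    return d
def cloud(d):
    K=np.array(d['camera_matrix']);z=d['z_map'];h,w=z.shape
    u,v=np.meshgrid(np.arange(w),np.arange(h))
    xy=cv2.undistortPoints(np.stack([u,v],-1).reshape(-1,1,2).astype(float),K,np.array([d['k1'],0,0,0.])).reshape(h,w,2)
    P=np.stack([xy[...,0]*z,-xy[...,1]*z,-z,np.ones_like(z)],-1)
    W=P@np.linalg.inv(np.array(d['camera_from_world'])).T
    W=W[...,:3]; W[z==0]=np.nan
    return W
E
python3 - <<'E'
from h import *
a=grab('side','side0.png');b=grab('top','top0.png')
import pickle;pickle.dump((a,b),open('d0.pkl','wb'))
print(get_obs()['eef_pos'],get_obs()['tool_rot'],a['k1'])
for d in(a,b):
    c=np.linalg.inv(np.array(d['camera_from_world']));print(c[:3,3],-c[:3,2])
E
```

```text
[0.24384012 0.49249529 0.23820901] [-3.32652536e-04  2.27877511e-01  9.73689242e-01 -9.94748579e-04] -0.08417201116709806
[ 0.40755555 -1.10934522  1.13846732] [ 0.11554634  0.74793357 -0.65363936]
[ 0.38936311 -0.00860626  1.73989655] [ 0.12669681  0.01284108 -0.99185837]
```

View pics/side0.png

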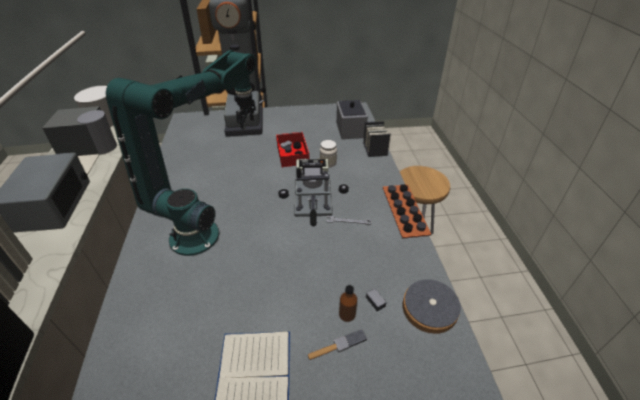

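View pics/top0.png

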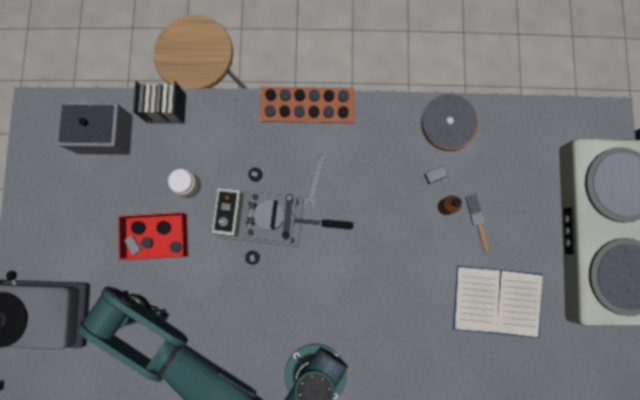

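The side view shows the press at about (313,185). In the top view it is at about (262,213), with the lever grip at (337,224) pointing to world -y, so the press is roughly aligned with the world.

```bash
python3 - <<'E'
from h import *
import pickle;a,b=pickle.load(open('d0.pkl','rb'))
A=b['image'][170:280,200:370,::-1];B=a['image'][145:235,265:385,::-1]
A=cv2.resize(A,(760,492),interpolation=3)
cv2.imwrite('pics/topc.png',A)
cv2.imwrite('pics/sidec.png',cv2.resize(B,(780,585),interpolation=3))
W=cloud(b)
np.set_printoptions(precision=0,suppress=True,linewidth=220)
print((W[180:260:4,210:360:5,2]*1000))
g=b['image'].astype(int);m=(g.sum(2)<110)
m[:180]=0;m[270:]=0;m[:,:205]=0;m[:,365:]=0
n,l,s,c=cv2.connectedComponentsWithStats(m.astype(np.uint8))
for i in range(1,n):
    if s[i,4]>8: print(s[i],c[i],np.nanmedian(W[l==i],0)*1000)
# control box: bright top at z~120
Z=W[...,2];m=(abs(Z-.12)<.008);m[:180]=0;m[250:]=0;m[:,:205]=0;m[:,250:]=0
pts=W[m][:,:2].astype(np.float32);print(cv2.minAreaRect(pts*1000),m.sum())
E
```

```text
[[ -6.  10.   2.   5.   3.   2.  -1.  -1.   2.  19. -11.  -0.  -5.   3.   7.   2.   2.  -3.   5.   7.   4.   7.   0.   0.  11.   2.   4.   8.   1.   4.]
 [  3.   5.  -1.   2.   8.   4.  -0.  -2.   2.  -6.  -2.  -1.  -3.  -6.   8.  -7.   3.   3.   4.   9.   1.  10.  -4.  -3.   1.   5.  -7.  10.   3.   8.]
 [ -1.   6. 111.   2.  -1.  -0.  -7.   1.  -2.  -2.   4.   1.  -7.   1.  -2.  -9.   1.   0.   6. -12.  -2.   4.  -2.  -2.   2.   6.   5.  -1.   2.   8.]
 [  2.  -1. 123. 123. 122. 121. 103.  18.  17. 123. 125.  -0.   0.   1.   4.  -1.   0.   8.  -4.   4.   3.  -5.  -3.  -2.  -7.  -1.  -1.  -1.  10.  -4.]
 [  2.  -2. 121. 127. 135. 118.  95.  26.  29. 138. 117. 119. 127. 119. 125. 124. 204. 120.  -5.  -2.  11.  -3.   1.  -1.  -1.  -3.  -6.   1.   1.   7.]
 [ -6.   5. 115. 118. 114. 117.  78.  28. 123. 120. 117. 120. 185. 228. 121. 122. 207. 123.  26.   6.   9.   7.  -3.   5.   0.  -4.   0.   2.   1.  -1.]
 [ -3. 117. 120. 134. 127. 122.  71.  22. 185. 172. 191. 184. 186. 233. 125. 125. 204. 125.  26.   2.  -2. -10.  -6.  -6.   9.  -0.  -1.  -5.  -0.   1.]
 [  6. 119. 120. 126. 118. 12
[... 1672 characters left out ...]
-3.   1.  -8.   1.  -0.  22.  18.  -3.  -3.   0.   4.  -6.  -1.  -4.  -6.   7.  -6.   1.  -2.   3.  -6.  -5.   1.  -5.   1.  -7.  -0.]
 [  8.  -6.   0.  -7.   1.   4.  -1.  10.  23.  20.   4.  -2.   5.  -1.  -6.  -2.   1.  -1.   6.  -0.   4.  -4.  -4.  -8.  -5.   2.   2.  -1.  -5.   1.]]
[220 193   5   9  26] [222. 197.] [584. 316. 121.]
[229 194   6  10  28] [232. 199.] [581. 283. 121.]
[272 202   5  26  34] [274. 214.] [524. 134. 233.]
[218 210  14   9  59] [225. 214.] [533. 303. 122.]
[322 221  30   7 158] [337. 224.] [504. -63. 127.]
[226 225   5   5   9] [228. 227.] [488. 289. 122.]
((537.8926391601562, 278.1648254394531), (127.93648529052734, 150.55453491210938), 84.43305969238281) 921
```

View pics/topc.png

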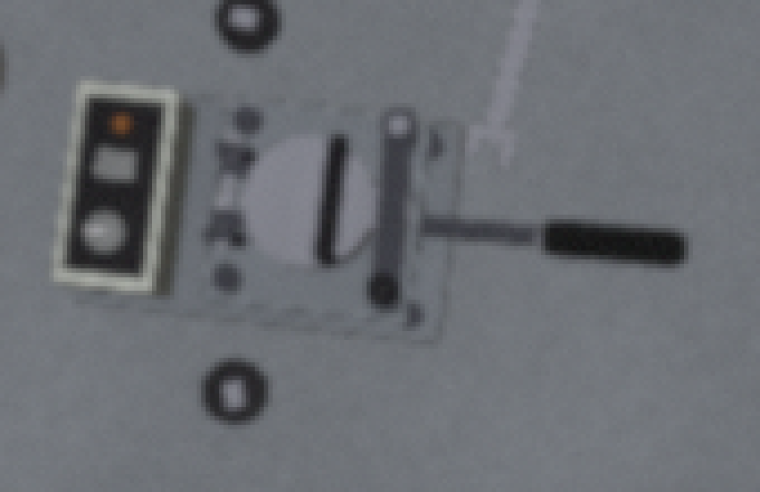

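View pics/sidec.png

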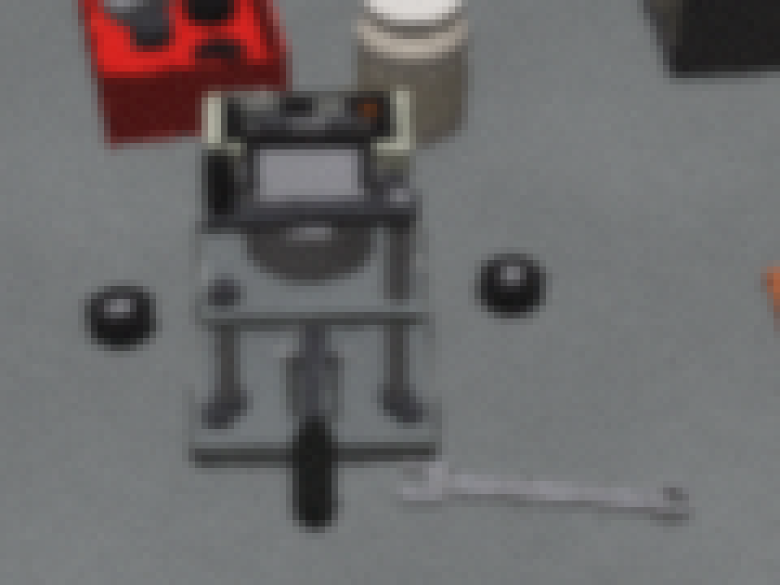

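The crops show the handle bar from (338,140) to (326,262) and the latch arm from (397,125) to the knob at (383,290). The lever is raised, so the press yaw is about -5.5°. I'll move above it now and measure from the wrist camera.

The manual's scale: shifts go in shares of 400 mm and turns go in shares of 180 degrees. Converting my numbers, -400 mm is -1, 120 mm is 0.3, -110 degrees is -0.6111.

Emit:
carry_out(
  motion=[
    {"tz":0.15},
    {"tz":0.3,"ty":-0.025,"rz":-0.0556},
    {"tz":0.425,"ty":-0.125,"tx":0.075,"rz":-0.1111},
    {"tz":0.475,"ty":-0.25,"tx":0.15,"rz":-0.1667},
    {"tz":0.5,"ty":-0.375,"tx":0.2375,"rz":-0.2222},
    {"tz":0.5,"ty":-0.5,"tx":0.325,"rz":-0.2778},
    {"tz":0.5,"ty":-0.625,"tx":0.4125,"rz":-0.3333},
    {"tz":0.5,"ty":-0.75,"tx":0.4875,"rz":-0.3889},
    {"tz":0.5,"ty":-0.8625,"tx":0.5375,"rz":-0.4444},
    {"tz":0.5,"ty":-0.95,"tx":0.55,"rz":-0.5},
    {"tz":0.5,"ty":-1,"tx":0.55,"rz":-0.5556},
    {"tz":0.5,"ty":-1,"tx":0.55,"rz":-0.6111},
  ],
)

```text
validation failed for argument at $.mo...
```

```bash
python3 - <<'E'
from h import *
import pickle
w=grab('wrist','w1.png');pickle.dump(w,open('w1.pkl','wb'))
o=get_obs();print(o['t'],o['eef_pos'],o['tool_rot'],o['joint_pos'])
c=np.linalg.inv(np.array(w['camera_from_world']));print(c[:3,3],-c[:3,2])
E
```

```text
0.15 [0.24387986 0.49254662 0.2383684 ] [-2.82039074e-04  2.27879575e-01  9.73688922e-01 -8.38061019e-04] [ 1.00788875e+00  8.78101366e-02  1.37195832e+00 -1.49082210e-05
  1.68359263e+00 -1.03110248e-01]
[0.18459767 0.52277966 0.37312127] [ 0.23172331 -0.11809207 -0.96558716]
```

View pics/w1.png

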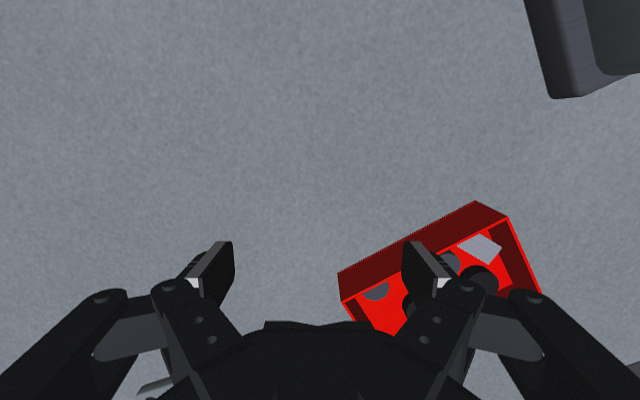

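The call was refused, probably because every row needs all the fields. The wrist view shows the bin and open fingers, as the arm hasn't moved.

Scaled: -400 mm is -1, 220 mm is 0.55, -110 degrees is -0.6111.

Emit:
carry_out(
  motion=[
    {"tx":0,"ty":0,"tz":0.15,"rx":0,"ry":0,"rz":0,"claw":1},
    {"tx":0,"ty":-0.025,"tz":0.3,"rx":0,"ry":0,"rz":-0.0556,"claw":1},
    {"tx":0.075,"ty":-0.125,"tz":0.4,"rx":0,"ry":0,"rz":-0.1111,"claw":1},
    {"tx":0.15,"ty":-0.25,"tz":0.45,"rx":0,"ry":0,"rz":-0.1667,"claw":1},
    {"tx":0.2375,"ty":-0.375,"tz":0.45,"rx":0,"ry":0,"rz":-0.2222,"claw":1},
    {"tx":0.325,"ty":-0.5,"tz":0.45,"rx":0,"ry":0,"rz":-0.2778,"claw":1},
    {"tx":0.4125,"ty":-0.625,"tz":0.45,"rx":0,"ry":0,"rz":-0.3333,"claw":1},
    {"tx":0.4875,"ty":-0.75,"tz":0.45,"rx":0,"ry":0,"rz":-0.3889,"claw":1},
    {"tx":0.5375,"ty":-0.8625,"tz":0.45,"rx":0,"ry":0,"rz":-0.4444,"claw":1},
    {"tx":0.55,"ty":-0.95,"tz":0.45,"rx":0,"ry":0,"rz":-0.5,"claw":1},
    {"tx":0.55,"ty":-1,"tz":0.45,"rx":0,"ry":0,"rz":-0.5556,"claw":1},
    {"tx":0.55,"ty":-1,"tz":0.45,"rx":0,"ry":0,"rz":-0.6111,"claw":1},
  ],
)

```text
t: 1.65
eef_pos: [0.4642, 0.0913, 0.419]
tool_rot: [0.0, 0.93, 0.368, -0.0]
ft_force: [0.1, -0.3, 0.4]
width: 1.001
grip_force: 0.0
```

```bash
python3 - <<'E'
from h import *
import pickle
w=grab('wrist','w2.png');pickle.dump(w,open('w2.pkl','wb'))
c=np.linalg.inv(np.array(w['camera_from_world']));print(c[:3,3],-c[:3,2])
W=cloud(w);np.set_printoptions(precision=0,suppress=True,linewidth=220)
print(W[0:400:20,0:640:32,2]*1000)
E
```

```text
[0.51195968 0.13723293 0.55379169] [-0.19172765 -0.1792805  -0.96493472]
[[   1.   nan   -0.    3.    5.   25.    0.  120.  122.  121.    0.   19.    1.    1.   -2.    0.   13.   12.   13.   32.]
 [   0.    2.    1.   64.   66.   -0.   -3.  123.  127.  108.    1.   21.    1.   -0.   -1.    1.   -0.   26.   12.   11.]
 [   0.    2.   -2.    0.   43.    0.  119.  135.  122.   37.  133.    1.   -2.   -0.   -0.    0.   -1.   12.   33.    2.]
 [   0.   -0.    1.    0.    0.    1.   -2.  122.   85.  184.  125.   -0.   -1.    0.   -1.    1.    0.   -0.   -1.   -1.]
 [   0.    1.   -2.   -1.   -1.   -1.   -1.  119.  186.  187.  187.  123.   -0.   -0.    1.   -1.    0.    0.    1.    1.]
 [  -0.    1.    1.   -0.   -0.    2.    1.    1.  133.  186.  185.  228.  203.    1.    1.   -1.   -1.   -1.   -2.   -0.]
 [   0.    1.    0.    2.   -1.    2.   -1.    1.    0.  186.  233.  124.    5.    1.   -1.   -1.   -0.    0.   -0.    1.]
 [  -0.    1.   -0.    1.   -1.    0.    0.   -0.    1.  124.  185.  202.    8.   -2.   -0.    1.    1.   -1.   -1.   -2.]
 [  -2.    1.    0.    0.    0.    0.    0.
[... 733 characters left out ...]
 462.  440.   -1.   -2.    2.    1.    1.  447.  466.    0.    1.   34.   -0.   -1.]
 [   0.   -0.    2.  478.  472.  478.  478.   15.    1.   -0.    1.    2.    2.  448.  476.  477.  477.  477.   -0.    1.]
 [-118.    2.  487.  487.  478.  482.  492.  492.   -0.  483.   -1.  483.    2.  493.  492.  476.  480.  487.  128.    1.]
 [ -77. -118.  493.  491.  480.  477.  500.  499.  493.  493.  493.  493.  493.  498.  499.  477.  480.  492.  494.    2.]
 [ -40.  500.  501.  481.  480.  170.  505.  508.  508.  500.  499.  499.  508.  508.  504.   -1.  481.  480.  500.  501.]
 [ 504.  506.  502.  488.  201.  190.  506.  512.  513.  505.  505.  504.  512.  512.  505.   11.  484.  495.  504.  506.]]
```

View pics/w2.png

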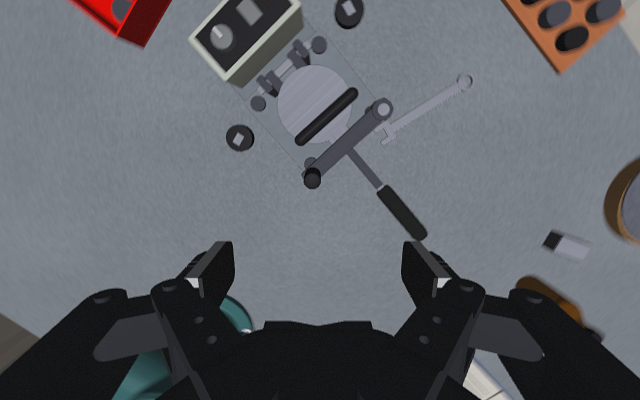

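The wrist view shows the knob at (313,178), the bar from (299,142) to (355,93), the grip from (382,192) to (422,236) and the latch post at (382,110). Next I'll measure these.

```bash
cat > m.py <<'E'
from h import *
import pickle
w=pickle.load(open('w2.pkl','rb'));W=cloud(w)*1000;Z=W[...,2];g=w['image'].astype(int).sum(2)
def box(u0,u1,v0,v1):
    m=np.zeros(Z.shape,bool);m[v0:v1,u0:u1]=1;return m
def seg(m):
    m=m.astype(np.uint8);n,l,s,c=cv2.connectedComponentsWithStats(m);return l==1+s[1:,4].argmax()
def rep(n,m):
    p=W[m];r=cv2.minAreaRect(p[:,:2].astype(np.float32));b=cv2.boxPoints(r)
    c,_,vt=0,0,np.linalg.svd(p[:,:2]-p[:,:2].mean(0),full_matrices=False)[2]
    print(n,m.sum(),'mean',p.mean(0).round(1),'rect',np.round(r[0],1),np.round(r[1],1),'dir',np.degrees(np.arctan2(vt[0,1],vt[0,0])).round(2),'zpct',np.percentile(p[:,2],[5,50,95]).round(1))
rep('bar',seg(box(285,370,75,155)&(Z>224)&(Z<240)))
rep('knobtop',seg(box(295,330,160,195)&(Z>240)))
rep('post',seg(box(370,395,95,125)&(Z>198)&(Z<215)))
rep('arm',seg(box(295,395,95,195)&(Z>196)&(Z<207)))
rep('grip',seg(box(370,435,180,245)&(Z>60)))
rep('shaft',seg(box(340,380,150,186)&(Z>40)&(Z<180)))
rep('lid',seg(box(270,390,60,160)&(Z>180)&(Z<190)))
rep('boxtop',seg(box(180,310,0,90)&(Z>114)&(Z<126)))
p=W[seg(box(370,435,180,245)&(Z>60))];y=p[:,1]
for q in np.linspace(y.min(),y.max(),8)[:-1]:
    s=p[(y>=q)&(y<q+15)]; print(q.round(),np.percentile(s[:,2],95).round(1),s[:,0].mean().round(1))
E
python3 m.py
```

```text
bar 1003 mean [523.2 135.8 231.6] rect [522.2 135.8] [13.9 89.1] dir 174.56 zpct [228.2 231.9 233.8]
knobtop 236 mean [462.5  99.6 245.7] rect [462.3  99.3] [18.3 18. ] dir -173.18 zpct [243.7 245.8 247.1]
post 462 mean [573.5  92.8 203.6] rect [574.5  91.3] [30.8 26.8] dir -170.15 zpct [200.1 203.1 207.9]
arm 1611 mean [528.6  96.  201.3] rect [519.5  94.6] [ 25.1 139.7] dir 176.34 zpct [199.  201.2 204. ]
grip 1218 mean [504.5 -46.  140.9] rect [506.8 -20.9] [178.8  27.9] dir -92.2 zpct [106.9 124.2 428.3]
shaft 382 mean [512.7  34.1  98.2] rect [512.8  33.7] [72.7 13.9] dir -95.29 zpct [ 89.6  98.1 107. ]
lid 3529 mean [526.3 174.1 185.9] rect [526.8 182.1] [77.3 93.8] dir 166.65 zpct [184.  186.  187.3]
boxtop 4122 mean [524.8 297.9 121.2] rect [537.9 304.7] [ 75.4 149.3] dir 159.25 zpct [117.9 121.5 123.4]
-111.0 138.7 500.7
-85.0 134.1 502.5
-59.0 127.3 504.7
-34.0 120.6 507.3
-8.0 109.1 509.1Traceback (most recent call last):
  File "m.py", line 22, in <module>
    s=p[(y>=q)&(y<q+15)]; print(q.round(),np.percentile(s[:,2],95).round(1),s[:,0].mean().round(1))
                                          ~~~~~~~~~~~~~^^^^^^^^^^^
    return _quantile_unchecked(
        a, q, axis, out, overwrite_input, method, keepdims, weights)
    return _ureduce(a,
                    func=_quantile_ureduce_func,
    ...<5 lines>...
                    overwrite_input=overwrite_input,
                    method=method)
    r = func(a, **kwargs)
    result = _quantile(arr,
                       quantiles=q,
    ...<2 lines>...
                       out=out,
                       weights=wgt)
    slices_having_nans = np.isnan(arr[-1, ...])
                                  ~~~^^^^^^^^^
IndexError: index -1 is out of bounds for axis 0 with size 0
```

Scaled: -200 mm is -0.5, -140 mm is -0.35, -48.6 degrees is -0.27.

Emit:
carry_out(
  motion=[
    {"tx":-0.005,"ty":0.0225,"tz":0,"rx":0,"ry":0,"rz":-0.0556,"claw":0.45},
    {"tx":-0.005,"ty":0.0225,"tz":-0.075,"rx":0,"ry":0,"rz":-0.1111,"claw":0.45},
    {"tx":-0.005,"ty":0.0225,"tz":-0.15,"rx":0,"ry":0,"rz":-0.1667,"claw":0.45},
    {"tx":-0.005,"ty":0.0225,"tz":-0.225,"rx":0,"ry":0,"rz":-0.2222,"claw":0.45},
    {"tx":-0.005,"ty":0.0225,"tz":-0.3,"rx":0,"ry":0,"rz":-0.27,"claw":0.45},
    {"tx":-0.005,"ty":0.0225,"tz":-0.35,"rx":0,"ry":0,"rz":-0.27,"claw":0.45},
    {"tx":-0.005,"ty":0.0225,"tz":-0.3875,"rx":0,"ry":0,"rz":-0.27,"claw":0.45},
    {"tx":-0.005,"ty":0.0225,"tz":-0.425,"rx":0,"ry":0,"rz":-0.27,"claw":0.45},
    {"tx":-0.005,"ty":0.0225,"tz":-0.4625,"rx":0,"ry":0,"rz":-0.27,"claw":0.45},
    {"tx":-0.005,"ty":0.0225,"tz":-0.5,"rx":0,"ry":0,"rz":-0.27,"claw":0.45},
    {"tx":-0.005,"ty":0.0225,"tz":-0.5,"rx":0,"ry":0,"rz":-0.27,"claw":0.45},
  ],
)

```text
t: 3.08
eef_pos: [0.4613, 0.1018, 0.2177]
tool_rot: [0.0, 0.999, -0.043, -0.002]
ft_force: [-0.6, 0.3, -0.1]
width: 0.455
grip_force: 0.0
```

```bash
python3 - <<'E'
from h import *
w=grab('wrist','w3.png')
o=get_obs();print(o['joint_pos'],o['ft_force'])
# arc: knob poses, rel. to now, post P radius 115, start angle
P=np.array([576.9,92.5]);K=np.array([462.4,100.5]);v=K-P;print(np.linalg.norm(v),np.degrees(np.arctan2(v[1],v[0])))
u=115*v/np.linalg.norm(v)
for d in range(10,140,10):
    a=np.radians(d);R=np.array([[np.cos(a),-np.sin(a)],[np.sin(a),np.cos(a)]]);print(d,(R@u-u).round(0))
E
```

```text
[ 9.71326541e-02 -7.98666329e-02  1.57889253e+00 -1.06309894e-04
  1.64377142e+00  1.75418333e+00] [-0.45058197 -0.19024576 -0.67940104]
114.77913573467958 176.0032965246811
10 [  0. -20.]
20 [  4. -40.]
30 [ 11. -58.]
40 [ 22. -76.]
50 [ 35. -91.]
60 [  50. -103.]
70 [  68. -113.]
80 [  87. -120.]
90 [ 107. -123.]
100 [ 127. -122.]
110 [ 146. -119.]
120 [ 165. -111.]
130 [ 182. -101.]
```

View pics/w3.png

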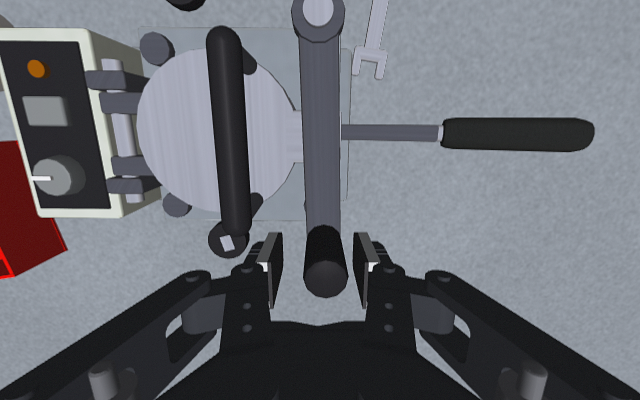

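The knob at (326,270) stands between the pads, so I'll swing it along its arc.

Scaled: 165 mm is 0.4125, 146 mm is 0.365, 120 degrees is 0.6667.

Emit:
carry_out(
  motion=[
    {"tx":0,"ty":-0.05,"tz":0,"rx":0,"ry":0,"rz":0.0556,"claw":0.42},
    {"tx":0.01,"ty":-0.1,"tz":0,"rx":0,"ry":0,"rz":0.1111,"claw":0.42},
    {"tx":0.0275,"ty":-0.145,"tz":0,"rx":0,"ry":0,"rz":0.1667,"claw":0.42},
    {"tx":0.055,"ty":-0.19,"tz":0,"rx":0,"ry":0,"rz":0.2222,"claw":0.42},
    {"tx":0.0875,"ty":-0.2275,"tz":0,"rx":0,"ry":0,"rz":0.2778,"claw":0.42},
    {"tx":0.125,"ty":-0.2575,"tz":0,"rx":0,"ry":0,"rz":0.3333,"claw":0.42},
    {"tx":0.17,"ty":-0.2825,"tz":0,"rx":0,"ry":0,"rz":0.3889,"claw":0.42},
    {"tx":0.2175,"ty":-0.3,"tz":0,"rx":0,"ry":0,"rz":0.4444,"claw":0.42},
    {"tx":0.2675,"ty":-0.3075,"tz":0,"rx":0,"ry":0,"rz":0.5,"claw":0.42},
    {"tx":0.3175,"ty":-0.305,"tz":0,"rx":0,"ry":0,"rz":0.5556,"claw":0.42},
    {"tx":0.365,"ty":-0.2975,"tz":0,"rx":0,"ry":0,"rz":0.6111,"claw":0.42},
    {"tx":0.4125,"ty":-0.2775,"tz":0,"rx":0,"ry":0,"rz":0.6667,"claw":0.42},
  ],
)

```text
t: 4.62
eef_pos: [0.6278, -0.01, 0.2201]
tool_rot: [0.001, 0.535, 0.845, -0.001]
ft_force: [-1.2, -0.5, 0.3]
width: 0.418
grip_force: 0.8
```

Scaled: 146 mm is 0.365, 120 mm is 0.3, 60 degrees is 0.3333.

Emit:
carry_out(
  motion=[
    {"tx":0.0425,"ty":0.025,"tz":0,"rx":0,"ry":0,"rz":0.0556,"claw":0.42},
    {"tx":0.0425,"ty":0.025,"tz":0,"rx":0,"ry":0,"rz":0.0556,"claw":0.45},
    {"tx":0.0325,"ty":0.0175,"tz":0,"rx":0,"ry":0,"rz":0.0556,"claw":0.5},
    {"tx":0.0325,"ty":0.0175,"tz":0.125,"rx":0,"ry":0,"rz":0.0556,"claw":0.5},
    {"tx":0.0325,"ty":0.0175,"tz":0.25,"rx":0,"ry":0,"rz":0.0833,"claw":0.5},
    {"tx":-0.025,"ty":0.1,"tz":0.3,"rx":0,"ry":0,"rz":0.1389,"claw":0.6},
    {"tx":-0.0875,"ty":0.2,"tz":0.3,"rx":0,"ry":0,"rz":0.1944,"claw":0.6},
    {"tx":-0.175,"ty":0.2875,"tz":0.3,"rx":0,"ry":0,"rz":0.25,"claw":0.6},
    {"tx":-0.2375,"ty":0.35,"tz":0.3,"rx":0,"ry":0,"rz":0.3056,"claw":0.6},
    {"tx":-0.2625,"ty":0.365,"tz":0.275,"rx":0,"ry":0,"rz":0.3333,"claw":0.6},
    {"tx":-0.2625,"ty":0.365,"tz":0.25,"rx":0,"ry":0,"rz":0.3333,"claw":0.6},
  ],
)

```text
t: 6.0
eef_pos: [0.521, 0.1368, 0.3202]
tool_rot: [0.001, 0.044, 0.999, 0.0]
ft_force: [-0.1, -0.8, -0.1]
width: 0.599
grip_force: 0.0
```

```bash
python3 - <<'E'
from h import *
w=grab('wrist','w4.png');W=cloud(w)*1000;Z=W[...,2]
o=get_obs();print(o['t'],o['eef_pos'],o['joint_pos'])
def seg(m):
    n,l,s,c=cv2.connectedComponentsWithStats(m.astype(np.uint8));k=1+s[1:,4].argmax();return l==k
m=seg((Z>226)&(Z<236)&(W[...,0]>470)&(W[...,0]<575)&(abs(W[...,1]-136)<30))
p=W[m];r=cv2.minAreaRect(p[:,:2].astype(np.float32));print('bar',m.sum(),r,np.percentile(p[:,2],95))
m=(Z>239)&(Z<250)&(W[...,1]<60)&(W[...,0]>560)
print('knob',m.sum(),W[m].mean(0) if m.any() else 0)
# lid path
ex=np.array([.9956,-.0941]);ey=np.array([.0941,.9956])
def tcp(f,l):
    a=np.radians(149-f);y=91*np.cos(a);z=91*np.sin(a);l=np.radians(l)
    return np.array([*(ey*(y-11*np.sin(l))),z-11*np.cos(l)])
for f in range(0,111,6):
    print(f,round(.55*f,1),(tcp(f,.55*f)-tcp(0,0)).round(0), (-.55*f*ex).round(1))
E
```

```text
6.05 [0.52111606 0.13636379 0.31787306] [ 1.50872919e-01  6.11497093e-02  1.24426433e+00 -3.58748113e-04
  1.83763606e+00 -1.33101836e+00]
bar 1586 ((521.5479736328125, 135.97760009765625), (13.250036239624023, 88.98773193359375), 84.45205688476562) 233.65138578191107
knob 0 0
0 0.0 [0. 0. 0.] [-0.  0.]
6 3.3 [0. 5. 8.] [-3.3  0.3]
12 6.6 [ 1. 10. 15.] [-6.6  0.6]
18 9.9 [ 2. 16. 22.] [-9.9  0.9]
24 13.2 [ 2. 23. 28.] [-13.1   1.2]
30 16.5 [ 3. 31. 33.] [-16.4   1.6]
36 19.8 [ 4. 39. 38.] [-19.7   1.9]
42 23.1 [ 4. 47. 41.] [-23.    2.2]
48 26.4 [ 5. 56. 44.] [-26.3   2.5]
54 29.7 [ 6. 64. 45.] [-29.6   2.8]
60 33.0 [ 7. 73. 46.] [-32.9   3.1]
66 36.3 [ 8. 82. 46.] [-36.1   3.4]
72 39.6 [ 9. 91. 44.] [-39.4   3.7]
78 42.9 [  9. 100.  42.] [-42.7   4. ]
84 46.2 [ 10. 108.  39.] [-46.    4.3]
90 49.5 [ 11. 116.  35.] [-49.3   4.7]
96 52.8 [ 12. 123.  30.] [-52.6   5. ]
102 56.1 [ 12. 130.  25.] [-55.9   5.3]
108 59.4 [ 13. 137.  18.] [-59.1   5.6]
```

View pics/w4.png

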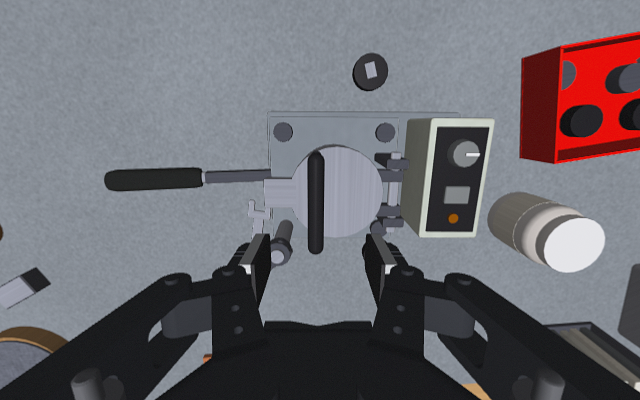

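The tongue at (280,192) is free of the latch, and the bar at (316,200) lies between the jaws. I'll descend and grip.

Scaled: -102 mm is -0.255, -90 mm is -0.225.

Emit:
carry_out(
  motion=[
    {"tx":0.0025,"ty":0,"tz":-0.1,"rx":0,"ry":0,"rz":0,"claw":0.5},
    {"tx":0.0025,"ty":0,"tz":-0.175,"rx":0,"ry":0,"rz":0,"claw":0.5},
    {"tx":0.0025,"ty":0,"tz":-0.225,"rx":0,"ry":0,"rz":0,"claw":0.5},
    {"tx":0.0025,"ty":0,"tz":-0.255,"rx":0,"ry":0,"rz":0,"claw":0.5},
    {"tx":0.0025,"ty":0,"tz":-0.255,"rx":0,"ry":0,"rz":0,"claw":0.1},
    {"tx":0.0025,"ty":0,"tz":-0.255,"rx":0,"ry":0,"rz":0,"claw":0.0},
    {"tx":0.0025,"ty":0,"tz":-0.255,"rx":0,"ry":0,"rz":0,"claw":0.0},
    {"tx":0.0025,"ty":0,"tz":-0.255,"rx":0,"ry":0,"rz":0,"claw":0.0},
  ],
)

```text
t: 7.05
eef_pos: [0.5233, 0.1351, 0.2182]
tool_rot: [0.0, 0.044, 0.999, -0.002]
ft_force: [-0.9, -4.6, -0.7]
width: 0.138
grip_force: 58.5
```

Scaled: 33 mm is 0.0825, 31 mm is 0.0775, -16.4 degrees is -0.0911.

Emit:
carry_out(
  motion=[
    {"tx":0,"ty":0.0125,"tz":0.02,"rx":-0.0183,"ry":0.0017,"rz":0,"claw":0},
    {"tx":0.0025,"ty":0.025,"tz":0.0375,"rx":-0.0367,"ry":0.0033,"rz":0,"claw":0},
    {"tx":0.005,"ty":0.04,"tz":0.055,"rx":-0.055,"ry":0.005,"rz":0,"claw":0},
    {"tx":0.005,"ty":0.0575,"tz":0.07,"rx":-0.0728,"ry":0.0067,"rz":0,"claw":0},
    {"tx":0.0075,"ty":0.0775,"tz":0.0825,"rx":-0.0911,"ry":0.0089,"rz":0,"claw":0},
  ],
)

```text
t: 7.68
eef_pos: [0.5261, 0.165, 0.2511]
tool_rot: [-0.008, 0.045, 0.988, -0.147]
ft_force: [-2.1, -7.6, -1.6]
width: 0.141
grip_force: 58.5
```

Scaled: 51 mm is 0.1275, 42 mm is 0.105, -19.7 degrees is -0.1094.

Emit:
carry_out(
  motion=[
    {"tx":0.0025,"ty":0.02,"tz":0.0125,"rx":-0.0183,"ry":0.0017,"rz":0,"claw":0},
    {"tx":0.0025,"ty":0.04,"tz":0.02,"rx":-0.0367,"ry":0.0033,"rz":0,"claw":0},
    {"tx":0.005,"ty":0.0625,"tz":0.0275,"rx":-0.055,"ry":0.005,"rz":0,"claw":0},
    {"tx":0.0075,"ty":0.0825,"tz":0.03,"rx":-0.0733,"ry":0.0067,"rz":0,"claw":0},
    {"tx":0.01,"ty":0.105,"tz":0.0325,"rx":-0.0917,"ry":0.0083,"rz":0,"claw":0},
    {"tx":0.0125,"ty":0.1275,"tz":0.0325,"rx":-0.1094,"ry":0.01,"rz":0,"claw":0},
  ],
)

```text
t: 8.43
eef_pos: [0.5311, 0.2176, 0.2656]
tool_rot: [-0.015, 0.043, 0.949, -0.313]
ft_force: [-1.3, -7.3, 0.4]
width: 0.14
grip_force: 58.3
```

```bash
python3 - <<'E'
from h import *
o=get_obs();print(o['joint_pos'],o['ft_force'],o['moment'])
E
```

```text
[ 0.55276939  0.39371135  1.07055153 -0.55732714  2.02897381 -1.08827317] [-1.27801113 -7.34304367  0.39159355] [-1.07968017  0.19365057 -0.08408013]
```

Scaled: 48 mm is 0.12, 41 mm is 0.1025, -19.8 degrees is -0.11.

Emit:
carry_out(
  motion=[
    {"tx":0.0025,"ty":0.0225,"tz":-0.005,"rx":-0.0183,"ry":0.0017,"rz":0,"claw":0},
    {"tx":0.0025,"ty":0.045,"tz":-0.01,"rx":-0.0367,"ry":0.0033,"rz":0,"claw":0},
    {"tx":0.005,"ty":0.065,"tz":-0.0175,"rx":-0.055,"ry":0.005,"rz":0,"claw":0},
    {"tx":0.0075,"ty":0.085,"tz":-0.0275,"rx":-0.0733,"ry":0.0072,"rz":0,"claw":0},
    {"tx":0.01,"ty":0.1025,"tz":-0.04,"rx":-0.0917,"ry":0.0089,"rz":0,"claw":0},
    {"tx":0.01,"ty":0.12,"tz":-0.0525,"rx":-0.11,"ry":0.0106,"rz":0,"claw":0},
  ],
)

```text
t: 9.18
eef_pos: [0.5358, 0.2674, 0.2472]
tool_rot: [-0.021, 0.041, 0.881, -0.47]
ft_force: [2.7, -1.0, 8.8]
width: 0.136
grip_force: 58.3
```

```bash
python3 - <<'E'
from h import *
o=get_obs();print(o['joint_pos'],o['ft_force'],o['moment'])
E
```

```text
[ 0.68418291  0.63505238  0.9149688  -0.82782211  2.20449126 -1.08774256] [ 2.73393201 -1.01465149  8.83090118] [-1.47177794 -0.0665043   0.27968328]
```

Scaled: 125 mm is 0.3125, 75 mm is 0.1875, -2.2 degrees is -0.0122.

Emit:
carry_out(
  motion=[
    {"tx":0.0025,"ty":0.0125,"tz":-0.01,"rx":-0.0122,"ry":0.0011,"rz":0,"claw":0},
    {"tx":0.0025,"ty":0.0125,"tz":-0.01,"rx":-0.0122,"ry":0.0011,"rz":0,"claw":0},
    {"tx":0.0025,"ty":0.0125,"tz":-0.01,"rx":-0.0122,"ry":0.0011,"rz":0,"claw":0.25},
    {"tx":0.0025,"ty":0.0125,"tz":-0.01,"rx":-0.0122,"ry":0.0011,"rz":0,"claw":0.45},
    {"tx":0.0025,"ty":0.0125,"tz":-0.01,"rx":-0.0122,"ry":0.0011,"rz":0,"claw":0.55},
    {"tx":0.005,"ty":0.045,"tz":0.01,"rx":-0.0122,"ry":0.0011,"rz":0,"claw":0.55},
    {"tx":0.01,"ty":0.0875,"tz":0.035,"rx":-0.0122,"ry":0.0011,"rz":0,"claw":0.55},
    {"tx":0.015,"ty":0.15,"tz":0.0875,"rx":-0.0122,"ry":0.0011,"rz":0,"claw":0.55},
    {"tx":0.015,"ty":0.175,"tz":0.1875,"rx":0,"ry":0,"rz":0,"claw":0.55},
    {"tx":0.015,"ty":0.175,"tz":0.3125,"rx":0.0278,"ry":0,"rz":0,"claw":0.55},
  ],
)

```text
t: 10.42
eef_pos: [0.5411, 0.3382, 0.3646]
tool_rot: [-0.028, 0.035, 0.901, -0.432]
ft_force: [1.2, 0.3, 0.5]
width: 0.55
grip_force: 0.0
```

```bash
python3 - <<'E'
from h import *
o=get_obs();print(o['t'],o['eef_pos'],o['joint_pos'],o['ft_force'])
b=grab('top');a=grab('side')
A=cv2.resize(b['image'][170:280,200:370,::-1],(510,330),interpolation=3)
B=cv2.resize(a['image'][145:235,265:385,::-1],(440,330),interpolation=3)[:,:290]
cv2.imwrite('pics/c5.png',np.hstack([A,B]))
E
```

```text
10.425 [0.54105068 0.3382181  0.36456882] [ 0.73118326  0.75926977  0.44688285 -0.94730721  2.43938196 -1.35662742] [1.20775776 0.25176026 0.52893823]
```

View pics/c5.png

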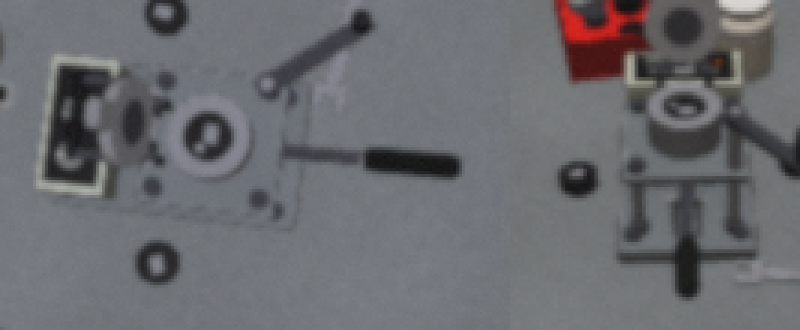

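Both views show the lid back on its stop over the box, the latch swung well clear and the mount in the mouth. Next is the lever.

```bash
cat > lev.py <<'E'
from h import *
from scipy.spatial.transform import Rotation as R
ex=np.array([.9956,-.0941,0]);ey=np.array([.0941,.9956,0]);F=np.array([519.,98,72])
def pose(a,back=0):
    r=R.from_rotvec(-a*ex)*R.from_matrix(np.array([-ey,ex,[0,0,-1]]).T)
    # tool x=-ey? check right-handed: y=ex, z=-Z, x=y x z
    Y=ex;Zt=np.array([0,0,-1.]);r=R.from_rotvec(-a*ex)*R.from_matrix(np.array([np.cross(Y,Zt),Y,Zt]).T)
    p=F-165*(np.cos(a)*ey)+np.array([0,0,165*np.sin(a)])+r.apply([0,0,11-back])
    return p,r
def cur():
    o=get_obs();q=o['tool_rot'];return np.array(o['eef_pos'])*1000,R.from_quat([q[1],q[2],q[3],q[0]])
E
python3 - <<'E'
from lev import *
p,r=cur()
for b in (130,0):
    P,Q=pose(.25,b);print(P,(P-p).round(1),np.degrees((Q*r.inv()).as_rotvec()).round(1))
for f in (.33,.66): print(np.degrees((Q*r.inv()).as_rotvec()*f).round(1))
print(np.degrees(r.as_rotvec()))
E
```

```text
Traceback (most recent call last):
  File "lev.py", line 5, in pose
    r=R.from_rotvec(-a*ex)*R.from_matrix(np.array([-ey,ex,[0,0,-1]]).T)
                           ~~~~~~~~~~~~~^^^^^^^^^^^^^^^^^^^^^^^^^^^^^^^
  File "scipy/spatial/transform/_rotation.pyx", line 1143, in scipy.spatial.transform._rotation.Rotation.from_matrix
ValueError: Non-positive determinant (left-handed or null coordinate frame) in rotation matrix 0: [[-0.0941  0.9956  0.    ]
 [-0.9956 -0.0941  0.    ]
 [-0.      0.     -1.    ]].
```

```bash
sed -i '/-ey,ex,/d;/# tool x/d' lev.py
python3 - <<'E'
from lev import *
p,r=cur()
for b in (130,0):
    P,Q=pose(.25,b);print(P,(P-p).round(1),np.degrees((Q*r.inv()).as_rotvec()).round(1))
E
```

```text
[506.72658393 -31.85561147 228.12195851] [ -34.1 -367.6 -148.6] [ 23.6 -51.3 -77.2]
[503.70009364 -63.87658626 102.16364187] [ -37.1 -399.6 -274.6] [ 23.6 -51.3 -77.2]
```

Scaled: -368 mm is -0.92, -345 mm is -0.8625, -77.2 degrees is -0.4289.

Emit:
carry_out(
  motion=[
    {"tx":-0.0075,"ty":-0.075,"tz":0.05,"rx":0.0133,"ry":-0.0283,"rz":-0.0428,"claw":0.6},
    {"tx":-0.015,"ty":-0.1625,"tz":0.075,"rx":0.0261,"ry":-0.0572,"rz":-0.0856,"claw":0.6},
    {"tx":-0.025,"ty":-0.2625,"tz":0.075,"rx":0.0394,"ry":-0.0856,"rz":-0.1289,"claw":0.6},
    {"tx":-0.035,"ty":-0.3625,"tz":0.075,"rx":0.0522,"ry":-0.1139,"rz":-0.1717,"claw":0.6},
    {"tx":-0.0425,"ty":-0.4625,"tz":0.075,"rx":0.0656,"ry":-0.1428,"rz":-0.2144,"claw":0.6},
    {"tx":-0.05,"ty":-0.5625,"tz":0.05,"rx":0.0789,"ry":-0.1711,"rz":-0.2572,"claw":0.6},
    {"tx":-0.06,"ty":-0.6625,"tz":0,"rx":0.0917,"ry":-0.1994,"rz":-0.3,"claw":0.6},
    {"tx":-0.0675,"ty":-0.7625,"tz":-0.075,"rx":0.105,"ry":-0.2278,"rz":-0.3433,"claw":0.6},
    {"tx":-0.075,"ty":-0.8625,"tz":-0.175,"rx":0.1178,"ry":-0.2567,"rz":-0.3861,"claw":0.6},
    {"tx":-0.085,"ty":-0.92,"tz":-0.275,"rx":0.1311,"ry":-0.285,"rz":-0.4289,"claw":0.6},
    {"tx":-0.085,"ty":-0.92,"tz":-0.3625,"rx":0.1311,"ry":-0.285,"rz":-0.4289,"claw":0.6},
    {"tx":-0.085,"ty":-0.92,"tz":-0.3625,"rx":0.1311,"ry":-0.285,"rz":-0.4289,"claw":0.6},
  ],
)

```text
t: 12.02
eef_pos: [0.5047, -0.0318, 0.2191]
tool_rot: [0.074, 0.731, 0.672, -0.097]
ft_force: [0.6, 0.3, -0.1]
width: 0.601
grip_force: 0.0
```

```bash
cat >> lev.py <<'E'
def mount():
    w=grab('top');W=cloud(w)*1000
    O=F[:2]+58*ey[:2]
    d=np.hypot(W[...,0]-O[0],W[...,1]-O[1])
    m=(d<18);r=(d>32)&(d<40)&(W[...,2]>150)
    return m.sum(),np.nanmedian(W[...,2][m]),np.nanmedian(W[...,2][r])
E
python3 - <<'E'
from lev import *
o=get_obs();print(o['t'],o['joint_pos'])
p,r=cur();P,Q=pose(.25,0);print(p,(P-p).round(1),np.degrees((Q*r.inv()).as_rotvec()).round(1))
print(mount(),mount())
w=grab('wrist','w6.png');W=cloud(w)*1000
g=w['image'].astype(int).sum(2);m=(abs(W[...,0]-505)<16)&(W[...,1]<0)&(W[...,1]>-120)&(W[...,2]>40)&(W[...,2]<150)
q=W[m];print(m.sum())
for y in range(-110,0,15):
    s=q[abs(q[:,1]-y)<4]
    if len(s)>5: print(y,np.percentile(s[:,2],95).round(1),s[:,0].min().round(1),s[:,0].max().round(1))
E
```

```text
12.025 [-0.02500584  0.02839097  1.49101735 -0.24230834  1.65770795  0.04239117]
[504.69722944 -31.75639007 219.13194908] [  -1.   -32.1 -117. ] [-0.5 -1.3 -0.4]
(np.int64(78), np.float64(164.5554728096873), np.float64(172.2023781911224)) (np.int64(79), np.float64(165.06499281562736), np.float64(171.958595359727))
3354
-110 137.7 489.8 510.7
-95 137.9 489.1 513.7
-80 133.9 489.1 515.8
-65 130.1 490.5 516.7
-50 126.2 491.9 517.7
-35 122.2 493.3 519.6
-20 117.9 494.7 520.7
-5 112.2 498.7 515.5
```

View pics/w6.png

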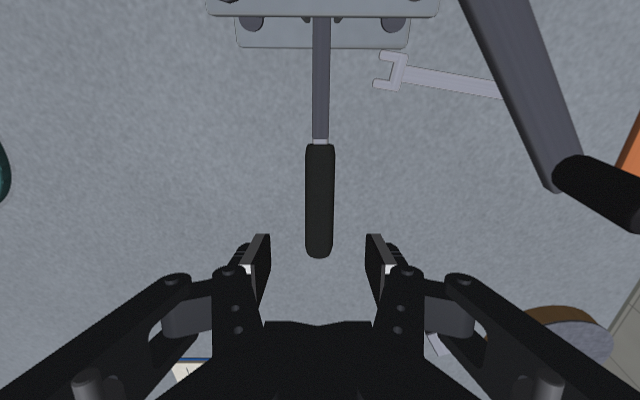

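The grip at (319,200) is centred between the jaws at (319,265). The mount's top is about 7 mm below the rim, so about 3 strokes are needed. I'll descend and grip.

Scaled: -114.5 mm is -0.2863, -100 mm is -0.25, -1.4 degrees is -0.0078.

Emit:
carry_out(
  motion=[
    {"tx":-0.0025,"ty":-0.03,"tz":-0.1,"rx":-0.0039,"ry":-0.0056,"rz":0,"claw":0.6},
    {"tx":-0.0025,"ty":-0.055,"tz":-0.2,"rx":-0.0078,"ry":-0.0072,"rz":0,"claw":0.6},
    {"tx":-0.0025,"ty":-0.07,"tz":-0.25,"rx":-0.0078,"ry":-0.0072,"rz":0,"claw":0.6},
    {"tx":-0.0025,"ty":-0.08,"tz":-0.2863,"rx":-0.0078,"ry":-0.0072,"rz":0,"claw":0.6},
    {"tx":-0.0025,"ty":-0.08,"tz":-0.2863,"rx":-0.0078,"ry":-0.0072,"rz":0,"claw":0.3},
    {"tx":-0.0025,"ty":-0.08,"tz":-0.2863,"rx":-0.0078,"ry":-0.0072,"rz":0,"claw":0.1},
    {"tx":-0.0025,"ty":-0.08,"tz":-0.2863,"rx":-0.0078,"ry":-0.0072,"rz":0,"claw":0.1},
    {"tx":-0.0025,"ty":-0.08,"tz":-0.2863,"rx":-0.0078,"ry":-0.0072,"rz":0,"claw":0.1},
  ],
)

```text
t: 13.18
eef_pos: [0.5044, -0.0627, 0.1087]
tool_rot: [0.091, 0.731, 0.67, -0.096]
ft_force: [-6.8, -0.5, 1.1]
width: 0.292
grip_force: 58.8
```

```bash
python3 - <<'E'
from lev import *
o=get_obs();print(o['t'],o['ft_force'],o['moment'],o['width'],o['grip_force'])
p,r=cur();P0,Q0=pose(.265);print(p,(P0-p).round(1),np.degrees((Q0*r.inv()).as_rotvec()).round(1))
for d in (.3,.285,.265,.23,.19,.15,.11,.07,.03,-.01,-.05,-.09,-.13,-.17,-.2,-.22):
    P,Q=pose(d);print(d,(P-P0).round(1),np.degrees((Q*Q0.inv()).as_rotvec()).round(1))
E
```

```text
13.175 [-6.77415688 -0.48191026  1.10970748] [ 0.1847558   1.07647655 -0.41196616] 0.2922902655706238 58.78898799419403
[504.39228189 -62.70810493 108.65648616] [-0.6 -0.7 -4.1] [ 0.1  0.3 -0.4]
0.3 [0.1 1.2 5.7] [-2.   0.2 -0. ]
0.285 [0.1 0.7 3.2] [-1.1  0.1 -0. ]
0.265 [0. 0. 0.] [0. 0. 0.]
0.23 [-0.1 -1.  -5.7] [ 2.  -0.2 -0. ]
0.19 [ -0.2  -2.  -12.2] [ 4.3 -0.4 -0. ]
0.15 [ -0.3  -2.7 -18.8] [ 6.6 -0.6  0. ]
0.11 [ -0.3  -3.1 -25.4] [ 8.8 -0.8  0. ]
0.07 [ -0.3  -3.2 -32. ] [11.1 -1.1  0. ]
0.03 [ -0.3  -3.1 -38.6] [13.4 -1.3 -0. ]
-0.01 [ -0.3  -2.7 -45.2] [15.7 -1.5 -0. ]
-0.05 [ -0.2  -2.1 -51.8] [18.  -1.7 -0. ]
-0.09 [ -0.1  -1.2 -58.4] [20.3 -1.9 -0. ]
-0.13 [ -0.   -0.1 -64.9] [22.5 -2.1 -0. ]
-0.17 [  0.1   1.4 -71.4] [24.8 -2.3  0. ]
-0.2 [  0.2   2.6 -76.2] [26.5 -2.5 -0. ]
-0.22 [  0.3   3.5 -79.3] [27.7 -2.6 -0. ]
```

Scaled: 3.2 mm is 0.008, 1.6 mm is 0.004, -1.1 degrees is -0.0061.

Emit:
carry_out(
  motion=[
    {"tx":-0.0018,"ty":0.001,"tz":0.004,"rx":-0.0033,"ry":0,"rz":0,"claw":0.1},
    {"tx":-0.0018,"ty":0.0018,"tz":0.008,"rx":-0.0061,"ry":0.0006,"rz":0,"claw":0.1},
    {"tx":-0.0018,"ty":0.0018,"tz":0.008,"rx":-0.0061,"ry":0.0006,"rz":0,"claw":0.1},
  ],
)

```text
t: 13.55
eef_pos: [0.5044, -0.0622, 0.1112]
tool_rot: [0.098, 0.73, 0.669, -0.103]
ft_force: [-6.3, 0.7, -0.8]
width: 0.291
grip_force: 59.3
```

Scaled: 1.5 mm is 0.0038, -0.7 mm is -0.0018, -0.5 degrees is -0.0028.

Emit:
carry_out(
  motion=[
    {"tx":-0.0018,"ty":0.0008,"tz":0.0038,"rx":-0.0028,"ry":0,"rz":0,"claw":0.1},
    {"tx":-0.0018,"ty":0.0008,"tz":0.0038,"rx":-0.0028,"ry":0,"rz":0,"claw":0.1},
  ],
)

```text
t: 13.8
eef_pos: [0.5044, -0.0617, 0.1126]
tool_rot: [0.102, 0.729, 0.669, -0.105]
ft_force: [-3.9, 0.1, -1.8]
width: 0.292
grip_force: 59.2
```

Scaled: 2.5 mm is 0.0063, 1.5 mm is 0.0038, -0.8 degrees is -0.0044.

Emit:
carry_out(
  motion=[
    {"tx":0,"ty":0.0008,"tz":0.0038,"rx":-0.0028,"ry":0,"rz":0,"claw":0.1},
    {"tx":0,"ty":0.0013,"tz":0.0063,"rx":-0.0044,"ry":0,"rz":0,"claw":0.1},
    {"tx":0,"ty":0.0013,"tz":0.0063,"rx":-0.0044,"ry":0,"rz":0,"claw":0.1},
  ],
)

```text
t: 14.18
eef_pos: [0.5045, -0.0612, 0.1149]
tool_rot: [0.107, 0.728, 0.668, -0.109]
ft_force: [-4.9, 2.4, -2.1]
width: 0.29
grip_force: 59.2
```

```bash
python3 - <<'E'
from lev import *
o=get_obs();print(o['t'],o['ft_force'],o['moment'],o['eef_pos'])
w=grab('top');W=cloud(w)*1000
w=grab('wrist');V=cloud(w)*1000
# lever bar (shaft) height profile from wrist & top
for W in(W,V):
    c=W[...,:2]-F[:2];u=c@ex[:2];v=-(c@ey[:2]);m=(abs(u)<5)&(W[...,2]>50)
    for d in range(40,110,15):
        s=m&(abs(v-d)<6);print(d,s.sum(),np.nanmedian(W[...,2][s]).round(1) if s.any() else '',end=' | ')
    print()
print(mount())
E
```

```text
14.175 [-4.86983016  2.35420981 -2.11032382] [ 0.62836281  0.93928129 -0.40194011] [ 0.50449107 -0.06116537  0.11492561]
40 17 449.5 | 55 17 454.9 | 70 15 459.6 | 85 20 463.7 | 100 18 473.2 | 
40 0  | 55 945 98.4 | 70 897 102.9 | 85 812 107.5 | 100 745 111.2 | 
(np.int64(99), np.float64(163.48021203469676), np.float64(171.10469748986313))
```

Scaled: 2.5 mm is 0.0063, 1.5 mm is 0.0038, -0.8 degrees is -0.0044.

Emit:
carry_out(
  motion=[
    {"tx":0,"ty":0.0008,"tz":0.0038,"rx":-0.0028,"ry":0,"rz":0,"claw":0.1},
    {"tx":0,"ty":0.0013,"tz":0.0063,"rx":-0.0044,"ry":0,"rz":0,"claw":0.1},
    {"tx":0,"ty":0.0013,"tz":0.0063,"rx":-0.0044,"ry":0,"rz":0,"claw":0.1},
  ],
)

```text
t: 14.7
eef_pos: [0.5044, -0.0611, 0.1156]
tool_rot: [0.112, 0.727, 0.667, -0.114]
ft_force: [2.5, -1.7, -17.1]
width: 0.294
grip_force: 59.7
```

That's the upper stop, at -17 N. I'll start the first stroke down.

Scaled: -72.1 mm is -0.1803, -65.6 mm is -0.164, 24.5 degrees is 0.1361.

Emit:
carry_out(
  motion=[
    {"tx":0,"ty":-0.003,"tz":-0.018,"rx":0.0111,"ry":-0.0011,"rz":0,"claw":0.1},
    {"tx":0,"ty":-0.0055,"tz":-0.0323,"rx":0.0222,"ry":-0.0022,"rz":0,"claw":0.1},
    {"tx":0,"ty":-0.008,"tz":-0.0485,"rx":0.035,"ry":-0.0033,"rz":0,"claw":0.1},
    {"tx":0,"ty":-0.0098,"tz":-0.065,"rx":0.0478,"ry":-0.0044,"rz":0,"claw":0.1},
    {"tx":0,"ty":-0.0108,"tz":-0.0815,"rx":0.06,"ry":-0.0056,"rz":0,"claw":0.1},
    {"tx":0,"ty":-0.011,"tz":-0.098,"rx":0.0728,"ry":-0.0072,"rz":0,"claw":0.1},
    {"tx":0,"ty":-0.0108,"tz":-0.1145,"rx":0.0856,"ry":-0.0083,"rz":0,"claw":0.1},
    {"tx":0,"ty":-0.0098,"tz":-0.131,"rx":0.0983,"ry":-0.0094,"rz":0,"claw":0.1},
    {"tx":0,"ty":-0.0083,"tz":-0.1475,"rx":0.1111,"ry":-0.0106,"rz":0,"claw":0.1},
    {"tx":0,"ty":-0.006,"tz":-0.164,"rx":0.1239,"ry":-0.0117,"rz":0,"claw":0.1},
    {"tx":0,"ty":-0.0033,"tz":-0.1803,"rx":0.1361,"ry":-0.0128,"rz":0,"claw":0.1},
    {"tx":0,"ty":-0.0033,"tz":-0.1803,"rx":0.1361,"ry":-0.0128,"rz":0,"claw":0.1},
  ],
)

```text
t: 16.2
eef_pos: [0.5042, -0.065, 0.0475]
tool_rot: [-0.03, 0.737, 0.674, 0.043]
ft_force: [-7.5, -0.7, 0.9]
width: 0.293
grip_force: 61.5
```

```bash
python3 - <<'E'
from lev import *
o=get_obs();print(o['ft_force'],o['moment'],o['eef_pos']);print(mount(),mount())
E
```

```text
[-7.45245487 -0.72998441  0.93820872] [-0.2280817   1.51046373  0.12193348] [ 0.5041867  -0.06497985  0.04754516]
(np.int64(102), np.float64(177.41917805226802), np.float64(172.13990573622527)) (np.int64(99), np.float64(177.60055900470252), np.float64(171.78920322567626))
```

Scaled: 69.7 mm is 0.1743, 65 mm is 0.1625, 1.5 degrees is 0.0083.

Emit:
carry_out(
  motion=[
    {"tx":0,"ty":-0.0028,"tz":0.0163,"rx":-0.0122,"ry":0.0011,"rz":0,"claw":0.1},
    {"tx":0,"ty":-0.005,"tz":0.0325,"rx":-0.025,"ry":0.0022,"rz":0,"claw":0.1},
    {"tx":0,"ty":-0.0065,"tz":0.0493,"rx":-0.0378,"ry":0.0033,"rz":0,"claw":0.1},
    {"tx":0,"ty":-0.0075,"tz":0.0658,"rx":-0.0506,"ry":0.0044,"rz":0,"claw":0.1},
    {"tx":0,"ty":-0.0078,"tz":0.0823,"rx":-0.0633,"ry":0.0056,"rz":0,"claw":0.1},
    {"tx":0,"ty":-0.0075,"tz":0.0988,"rx":-0.0761,"ry":0.0072,"rz":0,"claw":0.1},
    {"tx":0,"ty":-0.0065,"tz":0.1153,"rx":-0.0883,"ry":0.0083,"rz":0,"claw":0.1},
    {"tx":0,"ty":-0.0048,"tz":0.1318,"rx":-0.1011,"ry":0.0094,"rz":0,"claw":0.1},
    {"tx":0,"ty":-0.0023,"tz":0.148,"rx":-0.1139,"ry":0.0106,"rz":0,"claw":0.1},
    {"tx":0,"ty":0.0003,"tz":0.1625,"rx":-0.125,"ry":0.0117,"rz":0,"claw":0.1},
    {"tx":0,"ty":0.0025,"tz":0.1743,"rx":-0.1333,"ry":0.0122,"rz":0,"claw":0.1},
    {"tx":0,"ty":0.0025,"tz":0.1743,"rx":-0.1333,"ry":0.0122,"rz":0,"claw":0.1},
  ],
)

```text
t: 17.8
eef_pos: [0.5045, -0.0611, 0.1155]
tool_rot: [0.11, 0.728, 0.668, -0.11]
ft_force: [-5.5, 2.2, -5.1]
width: 0.293
grip_force: 61.0
```

```bash
python3 - <<'E'
from lev import *
o=get_obs();print(o['ft_force'],o['moment'],o['eef_pos']);print(mount(),mount())
E
```

```text
[-5.45588771  2.22822163 -5.12755335] [ 0.8603214   1.01652203 -0.45197461] [ 0.5045168 -0.0610546  0.1154991]
(np.int64(99), np.float64(175.15209820254606), np.float64(172.13642814872532)) (np.int64(100), np.float64(174.07262876250383), np.float64(171.7651809478664))
```

The pawl caught with the mount at +4 mm. Now the second stroke.

Scaled: -69.7 mm is -0.1743, -2.4 mm is -0.006, -1.5 degrees is -0.0083.

Emit:
carry_out(
  motion=[
    {"tx":0,"ty":-0.003,"tz":-0.0143,"rx":0.0111,"ry":-0.0011,"rz":0,"claw":0.1},
    {"tx":0,"ty":-0.0055,"tz":-0.0285,"rx":0.0222,"ry":-0.0022,"rz":0,"claw":0.1},
    {"tx":0,"ty":-0.008,"tz":-0.0448,"rx":0.035,"ry":-0.0033,"rz":0,"claw":0.1},
    {"tx":0,"ty":-0.0098,"tz":-0.0613,"rx":0.0478,"ry":-0.0044,"rz":0,"claw":0.1},
    {"tx":0,"ty":-0.0108,"tz":-0.0778,"rx":0.06,"ry":-0.0056,"rz":0,"claw":0.1},
    {"tx":0,"ty":-0.011,"tz":-0.0943,"rx":0.0728,"ry":-0.0072,"rz":0,"claw":0.1},
    {"tx":0,"ty":-0.0108,"tz":-0.1108,"rx":0.0856,"ry":-0.0083,"rz":0,"claw":0.1},
    {"tx":0,"ty":-0.0098,"tz":-0.1273,"rx":0.0983,"ry":-0.0094,"rz":0,"claw":0.1},
    {"tx":0,"ty":-0.0083,"tz":-0.1425,"rx":0.1111,"ry":-0.0106,"rz":0,"claw":0.1},
    {"tx":0,"ty":-0.006,"tz":-0.1588,"rx":0.1239,"ry":-0.0117,"rz":0,"claw":0.1},
    {"tx":0,"ty":-0.0033,"tz":-0.1743,"rx":0.1333,"ry":-0.0122,"rz":0,"claw":0.1},
    {"tx":0,"ty":-0.0033,"tz":-0.1743,"rx":0.1333,"ry":-0.0122,"rz":0,"claw":0.1},
  ],
)

```text
t: 19.4
eef_pos: [0.5042, -0.0649, 0.0469]
tool_rot: [-0.03, 0.737, 0.674, 0.043]
ft_force: [-7.1, 0.3, 1.6]
width: 0.294
grip_force: 61.8
```

```bash
python3 - <<'E'
from lev import *
o=get_obs();print(o['ft_force'],o['moment'],o['eef_pos']);print(mount(),mount())
E
```

```text
[-7.12227749  0.34765075  1.56224967] [0.07981653 1.55624935 0.11389746] [ 0.50419425 -0.0649407   0.04694365]
(np.int64(99), np.float64(187.99717110751013), np.float64(171.78432099970476)) (np.int64(101), np.float64(186.62445673109153), np.float64(171.62578878627312))
```

Scaled: 69.7 mm is 0.1743, 65 mm is 0.1625, -24 degrees is -0.1333.

Emit:
carry_out(
  motion=[
    {"tx":0,"ty":-0.0028,"tz":0.0163,"rx":-0.0122,"ry":0.0011,"rz":0,"claw":0.1},
    {"tx":0,"ty":-0.005,"tz":0.0325,"rx":-0.025,"ry":0.0022,"rz":0,"claw":0.1},
    {"tx":0,"ty":-0.0065,"tz":0.0493,"rx":-0.0378,"ry":0.0033,"rz":0,"claw":0.1},
    {"tx":0,"ty":-0.0075,"tz":0.0658,"rx":-0.0506,"ry":0.0044,"rz":0,"claw":0.1},
    {"tx":0,"ty":-0.0078,"tz":0.0823,"rx":-0.0633,"ry":0.0056,"rz":0,"claw":0.1},
    {"tx":0,"ty":-0.0075,"tz":0.0988,"rx":-0.0761,"ry":0.0072,"rz":0,"claw":0.1},
    {"tx":0,"ty":-0.0065,"tz":0.1153,"rx":-0.0883,"ry":0.0083,"rz":0,"claw":0.1},
    {"tx":0,"ty":-0.0048,"tz":0.1318,"rx":-0.1011,"ry":0.0094,"rz":0,"claw":0.1},
    {"tx":0,"ty":-0.0023,"tz":0.148,"rx":-0.1139,"ry":0.0106,"rz":0,"claw":0.1},
    {"tx":0,"ty":0.0003,"tz":0.1625,"rx":-0.125,"ry":0.0117,"rz":0,"claw":0.1},
    {"tx":0,"ty":0.0025,"tz":0.1743,"rx":-0.1333,"ry":0.0122,"rz":0,"claw":0.1},
    {"tx":0,"ty":0.0025,"tz":0.1743,"rx":-0.1333,"ry":0.0122,"rz":0,"claw":0.1},
  ],
)

```text
t: 21.0
eef_pos: [0.5045, -0.0611, 0.1152]
tool_rot: [0.11, 0.728, 0.668, -0.11]
ft_force: [-5.0, 4.2, -5.9]
width: 0.292
grip_force: 60.8
```

```bash
python3 - <<'E'
from lev import *
o=get_obs();print(o['ft_force'],o['moment'],o['eef_pos']);print(mount(),mount())
E
```

```text
[-5.03558753  4.16484799 -5.92467537] [ 1.08801069  1.07225819 -0.42671383] [ 0.50448556 -0.06113867  0.1151768 ]
(np.int64(102), np.float64(183.27340448520357), np.float64(171.5382042940543)) (np.int64(99), np.float64(184.51286175265457), np.float64(171.85407001381415))
```

The mount is at +13 mm. Last stroke: quick to about -0.03 rad, then in small steps feeling the force.

Scaled: -44.3 mm is -0.1108, -5.7 mm is -0.0143, 15.4 degrees is 0.0856.

Emit:
carry_out(
  motion=[
    {"tx":0,"ty":-0.003,"tz":-0.0143,"rx":0.0111,"ry":-0.0011,"rz":0,"claw":0.1},
    {"tx":0,"ty":-0.0055,"tz":-0.0285,"rx":0.0222,"ry":-0.0022,"rz":0,"claw":0.1},
    {"tx":0,"ty":-0.008,"tz":-0.0448,"rx":0.035,"ry":-0.0033,"rz":0,"claw":0.1},
    {"tx":0,"ty":-0.0098,"tz":-0.0613,"rx":0.0478,"ry":-0.0044,"rz":0,"claw":0.1},
    {"tx":0,"ty":-0.0108,"tz":-0.0778,"rx":0.06,"ry":-0.0056,"rz":0,"claw":0.1},
    {"tx":0,"ty":-0.011,"tz":-0.0943,"rx":0.0728,"ry":-0.0072,"rz":0,"claw":0.1},
    {"tx":0,"ty":-0.0108,"tz":-0.1108,"rx":0.0856,"ry":-0.0083,"rz":0,"claw":0.1},
  ],
)

```text
t: 21.98
eef_pos: [0.5041, -0.0668, 0.0737]
tool_rot: [0.02, 0.737, 0.675, -0.011]
ft_force: [-12.1, 4.7, 7.2]
width: 0.293
grip_force: 62.3
```

```bash
python3 - <<'E'
from lev import *
o=get_obs();print(o['ft_force'],o['moment'],o['eef_pos']);print(mount(),mount())
E
```

```text
[-12.09946618   4.74973326   7.22792576] [ 0.61461012  2.2748287  -0.11992215] [ 0.50409348 -0.06680741  0.07367613]
(np.int64(101), np.float64(189.42016420804043), np.float64(172.06713601421407)) (np.int64(104), np.float64(190.53165495643356), np.float64(171.8957745778975))
```

Scaled: -6.6 mm is -0.0165, -3.3 mm is -0.0083, 2.3 degrees is 0.0128.

Emit:
carry_out(
  motion=[
    {"tx":0,"ty":0.0005,"tz":-0.0083,"rx":0.0061,"ry":-0.0006,"rz":0,"claw":0.1},
    {"tx":0,"ty":0.001,"tz":-0.0165,"rx":0.0128,"ry":-0.0011,"rz":0,"claw":0.1},
  ],
)

```text
t: 22.32
eef_pos: [0.5041, -0.0668, 0.0669]
tool_rot: [0.007, 0.738, 0.675, 0.003]
ft_force: [-10.3, 2.0, 6.5]
width: 0.29
grip_force: 62.1
```

Scaled: -4 mm is -0.01, -2 mm is -0.005, 1.4 degrees is 0.0078.

Emit:
carry_out(
  motion=[
    {"tx":0,"ty":0.0005,"tz":-0.005,"rx":0.0039,"ry":0,"rz":0,"claw":0.1},
    {"tx":0,"ty":0.001,"tz":-0.01,"rx":0.0078,"ry":-0.0006,"rz":0,"claw":0.1},
  ],
)

```text
t: 22.58
eef_pos: [0.5041, -0.0666, 0.0627]
tool_rot: [-0.001, 0.738, 0.675, 0.012]
ft_force: [-9.8, 3.3, 5.0]
width: 0.292
grip_force: 62.1
```

```bash
python3 - <<'E'
from lev import *
o=get_obs();print(o['ft_force'],o['moment'],o['eef_pos']);print(mount(),mount())
E
```

```text
[-9.78018852  3.27050799  4.97003536] [ 0.42207677  2.00697992 -0.08582006] [ 0.50405852 -0.06656615  0.0627059 ]
(np.int64(104), np.float64(193.29116003281922), np.float64(171.14897420761378)) (np.int64(103), np.float64(193.37667872805176), np.float64(171.89882266245183))
```

Scaled: -2 mm is -0.005, 0.2 mm is 0.0005, 0.7 degrees is 0.0039.

Emit:
carry_out(
  motion=[
    {"tx":0,"ty":0.0005,"tz":-0.005,"rx":0.0039,"ry":0,"rz":0,"claw":0.1},
    {"tx":0,"ty":0.0005,"tz":-0.005,"rx":0.0039,"ry":0,"rz":0,"claw":0.1},
  ],
)

```text
t: 22.92
eef_pos: [0.5041, -0.0664, 0.0604]
tool_rot: [-0.006, 0.738, 0.675, 0.016]
ft_force: [-8.9, 2.9, 4.6]
width: 0.297
grip_force: 62.0
```

Scaled: -2 mm is -0.005, 0.2 mm is 0.0005, 0.7 degrees is 0.0039.

Emit:
carry_out(
  motion=[
    {"tx":0,"ty":0.0005,"tz":-0.005,"rx":0.0039,"ry":0,"rz":0,"claw":0.1},
    {"tx":0,"ty":0.0005,"tz":-0.005,"rx":0.0039,"ry":0,"rz":0,"claw":0.1},
  ],
)

```text
t: 23.18
eef_pos: [0.5041, -0.0663, 0.0581]
tool_rot: [-0.01, 0.738, 0.675, 0.02]
ft_force: [-9.3, 2.7, 2.6]
width: 0.296
grip_force: 61.8
```

Scaled: -2 mm is -0.005, 0.2 mm is 0.0005, 0.7 degrees is 0.0039.

Emit:
carry_out(
  motion=[
    {"tx":0,"ty":0.0005,"tz":-0.005,"rx":0.0039,"ry":0,"rz":0,"claw":0.1},
    {"tx":0,"ty":0.0005,"tz":-0.005,"rx":0.0039,"ry":0,"rz":0,"claw":0.1},
  ],
)

```text
t: 23.42
eef_pos: [0.5041, -0.0661, 0.0562]
tool_rot: [-0.015, 0.738, 0.675, 0.024]
ft_force: [-8.8, 2.1, 3.7]
width: 0.292
grip_force: 61.9
```

Scaled: -2 mm is -0.005, 0.3 mm is 0.0008, 0.7 degrees is 0.0039.

Emit:
carry_out(
  motion=[
    {"tx":0,"ty":0.0008,"tz":-0.005,"rx":0.0039,"ry":0,"rz":0,"claw":0.1},
    {"tx":0,"ty":0.0008,"tz":-0.005,"rx":0.0039,"ry":0,"rz":0,"claw":0.1},
  ],
)

```text
t: 23.68
eef_pos: [0.5041, -0.0659, 0.0544]
tool_rot: [-0.019, 0.737, 0.675, 0.028]
ft_force: [-9.9, 2.3, 3.9]
width: 0.293
grip_force: 62.0
```

```bash
python3 - <<'E'
from lev import *
o=get_obs();print(o['ft_force'],o['moment'],o['eef_pos']);print(mount(),mount())
E
```

```text
[-9.88130904  2.27993983  3.90758787] [0.39992567 1.78078755 0.12633569] [ 0.5041152  -0.06590959  0.05435531]
(np.int64(102), np.float64(193.83340720996557), np.float64(171.93408020283462)) (np.int64(103), np.float64(194.7768857097918), np.float64(171.63403466931703))
```

Scaled: -1.5 mm is -0.0038, 0.2 mm is 0.0005, 0.5 degrees is 0.0028.

Emit:
carry_out(
  motion=[
    {"tx":0,"ty":0.0005,"tz":-0.0038,"rx":0.0028,"ry":0,"rz":0,"claw":0.1},
    {"tx":0,"ty":0.0005,"tz":-0.0038,"rx":0.0028,"ry":0,"rz":0,"claw":0.1},
  ],
)

```text
t: 24.02
eef_pos: [0.5042, -0.0657, 0.0529]
tool_rot: [-0.022, 0.737, 0.675, 0.031]
ft_force: [-10.1, 2.7, 4.9]
width: 0.293
grip_force: 62.0
```

Scaled: -1.5 mm is -0.0038, 0.2 mm is 0.0005, 0.5 degrees is 0.0028.

Emit:
carry_out(
  motion=[
    {"tx":0,"ty":0.0005,"tz":-0.0038,"rx":0.0028,"ry":0,"rz":0,"claw":0.1},
    {"tx":0,"ty":0.0005,"tz":-0.0038,"rx":0.0028,"ry":0,"rz":0,"claw":0.1},
  ],
)

```text
t: 24.28
eef_pos: [0.5042, -0.0656, 0.0514]
tool_rot: [-0.025, 0.737, 0.674, 0.034]
ft_force: [-9.7, 1.9, 4.1]
width: 0.294
grip_force: 62.0
```

Scaled: -1.5 mm is -0.0038, 0.2 mm is 0.0005, 0.5 degrees is 0.0028.

Emit:
carry_out(
  motion=[
    {"tx":0,"ty":0.0005,"tz":-0.0038,"rx":0.0028,"ry":0,"rz":0,"claw":0.1},
    {"tx":0,"ty":0.0005,"tz":-0.0038,"rx":0.0028,"ry":0,"rz":0,"claw":0.1},
  ],
)

```text
t: 24.52
eef_pos: [0.5042, -0.0654, 0.0499]
tool_rot: [-0.029, 0.737, 0.674, 0.037]
ft_force: [-10.9, 2.2, 4.8]
width: 0.286
grip_force: 62.0
```

Scaled: -1.5 mm is -0.0038, 0.2 mm is 0.0005, 0.5 degrees is 0.0028.

Emit:
carry_out(
  motion=[
    {"tx":0,"ty":0.0005,"tz":-0.0038,"rx":0.0028,"ry":0,"rz":0,"claw":0.1},
    {"tx":0,"ty":0.0005,"tz":-0.0038,"rx":0.0028,"ry":0,"rz":0,"claw":0.1},
  ],
)

```text
t: 24.78
eef_pos: [0.5042, -0.0652, 0.0484]
tool_rot: [-0.032, 0.737, 0.674, 0.04]
ft_force: [-10.4, 1.8, 3.9]
width: 0.294
grip_force: 62.0
```

```bash
python3 - <<'E'
from lev import *
o=get_obs();print(o['ft_force'],o['moment'],o['eef_pos']);print(mount(),mount())
E
```

```text
[-10.38560899   1.81267585   3.93754091] [0.38416387 1.6982841  0.11079474] [ 0.50415604 -0.06515923  0.04841263]
(np.int64(108), np.float64(196.0452972472213), np.float64(172.18355789310326)) (np.int64(106), np.float64(195.180576441354), np.float64(171.85527266490973))
```

Scaled: -1.5 mm is -0.0038, 0.2 mm is 0.0005, 0.5 degrees is 0.0028.

Emit:
carry_out(
  motion=[
    {"tx":0,"ty":0.0005,"tz":-0.0038,"rx":0.0028,"ry":0,"rz":0,"claw":0.1},
    {"tx":0,"ty":0.0005,"tz":-0.0038,"rx":0.0028,"ry":0,"rz":0,"claw":0.1},
  ],
)

```text
t: 25.12
eef_pos: [0.5042, -0.0649, 0.0469]
tool_rot: [-0.035, 0.737, 0.674, 0.043]
ft_force: [-10.3, 2.6, 5.1]
width: 0.293
grip_force: 62.0
```

Scaled: -1.5 mm is -0.0038, 0.2 mm is 0.0005, 0.5 degrees is 0.0028.

Emit:
carry_out(
  motion=[
    {"tx":0,"ty":0.0005,"tz":-0.0038,"rx":0.0028,"ry":0,"rz":0,"claw":0.1},
    {"tx":0,"ty":0.0005,"tz":-0.0038,"rx":0.0028,"ry":0,"rz":0,"claw":0.1},
  ],
)

```text
t: 25.38
eef_pos: [0.5042, -0.0647, 0.0454]
tool_rot: [-0.038, 0.737, 0.674, 0.046]
ft_force: [-9.8, 1.9, 4.6]
width: 0.289
grip_force: 62.0
```

Scaled: -1.5 mm is -0.0038, 0.2 mm is 0.0005, 0.5 degrees is 0.0028.

Emit:
carry_out(
  motion=[
    {"tx":0,"ty":0.0005,"tz":-0.0038,"rx":0.0028,"ry":0,"rz":0,"claw":0.1},
    {"tx":0,"ty":0.0005,"tz":-0.0038,"rx":0.0028,"ry":0,"rz":0,"claw":0.1},
  ],
)

```text
t: 25.62
eef_pos: [0.5042, -0.0645, 0.0442]
tool_rot: [-0.041, 0.736, 0.674, 0.049]
ft_force: [-11.5, 3.2, 6.1]
width: 0.294
grip_force: 62.2
```

Scaled: -1.5 mm is -0.0038, 0.3 mm is 0.0008, 0.5 degrees is 0.0028.

Emit:
carry_out(
  motion=[
    {"tx":0,"ty":0.0008,"tz":-0.0038,"rx":0.0028,"ry":0,"rz":0,"claw":0.1},
    {"tx":0,"ty":0.0008,"tz":-0.0038,"rx":0.0028,"ry":0,"rz":0,"claw":0.1},
  ],
)

```text
t: 25.88
eef_pos: [0.5043, -0.0643, 0.0431]
tool_rot: [-0.044, 0.736, 0.673, 0.052]
ft_force: [-11.3, 1.4, 8.0]
width: 0.286
grip_force: 62.4
```

```bash
python3 - <<'E'
from lev import *
o=get_obs();print(o['ft_force'],o['moment'],o['eef_pos']);print(mount(),mount())
E
```

```text
[-11.25820993   1.3690815    8.04347527] [0.43321659 1.86010403 0.28452336] [ 0.50427494 -0.06430672  0.04310913]
(np.int64(106), np.float64(196.45215679059845), np.float64(172.2777473148431)) (np.int64(105), np.float64(196.0457316413917), np.float64(172.18654247489607))
```

Scaled: -1 mm is -0.0025, 0.2 mm is 0.0005, 0.3 degrees is 0.0017.

Emit:
carry_out(
  motion=[
    {"tx":0,"ty":0.0005,"tz":-0.0025,"rx":0.0017,"ry":0,"rz":0,"claw":0.1},
    {"tx":0,"ty":0.0005,"tz":-0.0025,"rx":0.0017,"ry":0,"rz":0,"claw":0.1},
  ],
)

```text
t: 26.22
eef_pos: [0.5043, -0.0642, 0.0425]
tool_rot: [-0.046, 0.736, 0.673, 0.053]
ft_force: [-12.7, 2.5, 10.0]
width: 0.293
grip_force: 62.6
```

Scaled: -1 mm is -0.0025, 0.2 mm is 0.0005, 0.3 degrees is 0.0017.

Emit:
carry_out(
  motion=[
    {"tx":0,"ty":0.0005,"tz":-0.0025,"rx":0.0017,"ry":0,"rz":0,"claw":0.1},
    {"tx":0,"ty":0.0005,"tz":-0.0025,"rx":0.0017,"ry":0,"rz":0,"claw":0.1},
  ],
)

```text
t: 26.48
eef_pos: [0.5043, -0.0641, 0.0417]
tool_rot: [-0.048, 0.736, 0.673, 0.055]
ft_force: [-12.4, 2.4, 10.8]
width: 0.291
grip_force: 62.8
```

The ram is solid: force climbed from 4.5 to 11 N and the mount reads +24 mm. I'll ease the lever back up, release it and withdraw.

Scaled: 36.2 mm is 0.0905, 29.6 mm is 0.074, -12.5 degrees is -0.0694.

Emit:
carry_out(
  motion=[
    {"tx":0,"ty":-0.0015,"tz":0.01,"rx":-0.0078,"ry":0.0006,"rz":0,"claw":0.1},
    {"tx":0,"ty":-0.0035,"tz":0.025,"rx":-0.0194,"ry":0.0017,"rz":0,"claw":0.1},
    {"tx":0,"ty":-0.0055,"tz":0.0413,"rx":-0.0317,"ry":0.0028,"rz":0,"claw":0.1},
    {"tx":0,"ty":-0.0073,"tz":0.0575,"rx":-0.0444,"ry":0.0039,"rz":0,"claw":0.1},
    {"tx":0,"ty":-0.0083,"tz":0.074,"rx":-0.0567,"ry":0.005,"rz":0,"claw":0.1},
    {"tx":0,"ty":-0.0085,"tz":0.0905,"rx":-0.0694,"ry":0.0061,"rz":0,"claw":0.1},
    {"tx":0,"ty":-0.0085,"tz":0.0905,"rx":-0.0694,"ry":0.0061,"rz":0,"claw":0.1},
  ],
)

```text
t: 27.35
eef_pos: [0.504, -0.0668, 0.0755]
tool_rot: [0.026, 0.737, 0.674, -0.026]
ft_force: [-8.6, 0.6, -2.3]
width: 0.296
grip_force: 61.1
```

```bash
python3 - <<'E'
from lev import *
o=get_obs();print(o['ft_force'],o['eef_pos']);print(mount(),mount())
E
```

```text
[-8.61780588  0.64502679 -2.32329087] [ 0.5039992  -0.06682925  0.07546897]
(np.int64(107), np.float64(193.09242987485663), np.float64(172.29179623033485)) (np.int64(103), np.float64(192.55883117060966), np.float64(171.96411854973502))
```

Scaled: 200 mm is 0.5, 190 mm is 0.475.

Emit:
carry_out(
  motion=[
    {"tx":0,"ty":0,"tz":0,"rx":0,"ry":0,"rz":0,"claw":0.3},
    {"tx":0,"ty":0,"tz":0,"rx":0,"ry":0,"rz":0,"claw":0.5},
    {"tx":0,"ty":0,"tz":0,"rx":0,"ry":0,"rz":0,"claw":0.6},
    {"tx":0,"ty":0,"tz":0,"rx":0,"ry":0,"rz":0,"claw":0.6},
    {"tx":0,"ty":0.0025,"tz":0.05,"rx":0,"ry":0,"rz":0,"claw":0.6},
    {"tx":0,"ty":0.005,"tz":0.125,"rx":0,"ry":0,"rz":0,"claw":0.6},
    {"tx":0,"ty":0.005,"tz":0.225,"rx":0,"ry":0,"rz":0,"claw":0.6},
    {"tx":-0.05,"ty":-0.05,"tz":0.35,"rx":0,"ry":0,"rz":0,"claw":0.6},
    {"tx":-0.125,"ty":-0.15,"tz":0.475,"rx":0,"ry":0,"rz":0,"claw":0.6},
    {"tx":-0.2,"ty":-0.25,"tz":0.5,"rx":0,"ry":0,"rz":0,"claw":0.6},
    {"tx":-0.2,"ty":-0.25,"tz":0.5,"rx":0,"ry":0,"rz":0,"claw":0.6},
  ],
)

```text
t: 28.82
eef_pos: [0.4242, -0.1688, 0.2778]
tool_rot: [0.028, 0.74, 0.672, -0.023]
ft_force: [0.6, -0.1, 0.7]
width: 0.595
grip_force: 0.0
```

```bash
python3 - <<'E'
from lev import *
o=get_obs();print(o['t'],o['ft_force'],o['eef_pos']);print(mount(),mount())
b=grab('top');a=grab('side')
A=cv2.resize(b['image'][170:280,200:370,::-1],(510,330),interpolation=3)
B=cv2.resize(a['image'][145:235,265:385,::-1],(440,330),interpolation=3)[:,:290]
cv2.imwrite('pics/c9.png',np.hstack([A,B]))
E
```

```text
28.825 [ 0.60544155 -0.09239418  0.67008741] [ 0.424171   -0.16875231  0.27778702]
(np.int64(103), np.float64(193.34509597700756), np.float64(171.63861823718761)) (np.int64(104), np.float64(193.38826057155023), np.float64(171.541631510563))
```

View pics/c9.png

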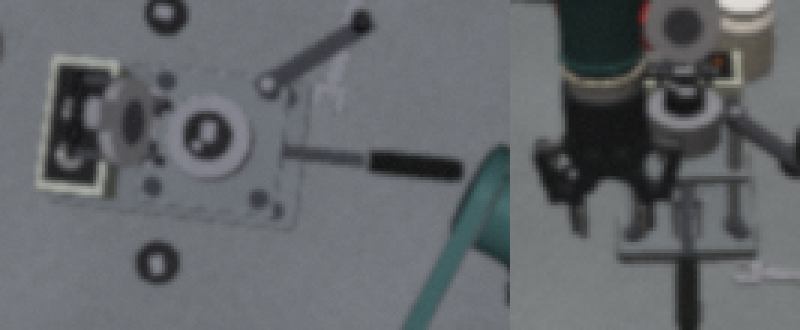

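The mount stands about 22 mm above the rim by itself. The lid is on its stop, the latch is clear and the robot is touching nothing.

```bash
python3 -c "
from rig import order
print(order.sign_off())"
```

```text
the job is handed in; nothing more can be done
None
```

Job handed in at about 29 s: latch clear, lid back on its stop, and the mount jacked up in three strokes, its top about 22 mm above the rim, held by the pawl with the robot clear.

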